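Lay out a stripped camera lens for reassembly

ROBOT

A 7-joint arm with a two-finger parallel gripper is mounted at the origin on the work surface. World frame = base frame: x ahead of the robot, y to its left, z up, the work surface at z = 0. Lengths are in m, angles in rad, forces in N, time in s.
With the tool pointing down it reaches from about 0.375 to 0.925 m from the base axis. Payload 3.1 kg.
Tool frame: the origin (TCP) lies on the centre line of the jaws, within the pads' length; the fingertips stand 25 mm ahead of it and the grasp point (between the pads) lies 6 mm ahead of it; z points along the fingers, y is the direction in which the jaws open and shut (so a half turn about z gives the same grasp; the last joint's range is limited). The gripper opens to 85 mm and grips with 20 to 120 N. Pads are 22 mm wide; open, the fingers measure 114 mm over their backs; the gripper's body (76 mm by 85 mm) begins 54 mm behind the grasp point. The pads swing forward as they close: fully open they stand 13 mm farther back than shut.
Start: joints at [1.143, 0.383, 0.044, 1.598, -0.018, 1.161, -0.05], TCP at [0.211, -0.615, 0.232] pointing down, gripper open.
Joint ranges: [-2.61, 2.61], [-0.41, 2.15], [-1.48, 1.57], [0, 2.5], [-1.57, 4.71], [0.05, 1.97], [-2.85, 2.85]. Speed limits (rad/s): [2.79, 2.79, 3.14, 3.14, 3.14, 3.14, 3.14].

INTERFACE

Orientations are given as a unit quaternion [x, y, z, w].
In Python, from workcell import env, cams, models gives the robot as it stands.
- The arm moves only by the shell command python3 -m handwheel 'ROWS'. ROWS is JSON, a list of rows, each a list of 7 numbers: the opening in per cent of the stroke, from 0 (shut) to 100 (fully open), then the shift along the tool's x, y, z in cm, then the turn, a rotation vector about the tool's x, y, z in degrees. In form: [[grip, x, y, z, rx, ry, rz], ...]. A call has 1 to 20 rows; each row shifts and turns the commanded pose from where the row before left it, along the tool's axes as they then stand; what a row does not reach is not made up. A row lasts 1/10 s, in which the tool goes at most 50 mm and 8.59 degrees, less where a joint would pass 70% of its speed; a pose out of reach is approached as far as the arm can. A call with a gripper value outside its range is refused whole. The fingers move at their own pace and stop on an object; the grip force is fixed at half the most. Time passes only in rows, so rows that do not move let the fingers close. It gives the time, the measured TCP pose, the force and the opening at its end, in the units of the state.
- env.sense(): the state, without advancing time (a new reading comes with each control period).
- cams.snapshot(name): name is "scene" or "top" or "wrist"; returns a dict with "pixels" (384x512x3 uint8, red, green, blue), "camera_matrix" (3x3 intrinsics, pixels), "camera_from_world" (4x4, takes a point from world to camera coordinates); the wrist camera has in their place "T_tool_cam" (4x4, takes a point from camera to tool coordinates, whose origin is the TCP and whose axes are the flange's). Camera axes: x right, y up, looking along -z (the intrinsics and any distortion apply to the point x, -y, -z); pixel columns grow to the right and rows downward; lengths in m; the calibration is good to about 2 mm. A picture is of the moment at which its call begins: read the wrist's pose just before it. There is no depth.
- env.hand_in(): hands the job in, once; it reports no verdict.
Trained networks look in a picture, given as the dict that the camera call returned (one of the last four; its "shot" number tells which), for a name from the list of things; names that differ only in an ending like _2 or _b are one class to them, and where a whole thing is asked for, a point or a joint stands for the part that bears it (a point fixed in the world has none). Each returns a list of dicts, best first, with "p" (0 to 1); they miss things now and then, are a little off and sometimes report something else, mostly with a low value. They report only what shows in the picture. A call takes as long as a camera call. They do not tell look-alikes from the thing itself.
- models.cut_out(picture, thing): "region" (384x512 bool, what is visible of it) and "rect" ([left, top, width, height] in pixels, round what is visible of it).
- models.pinpoint(picture, thing): "position" ([column, row] in pixels: a listed point, or the origin of a listed thing).
The state is a dict: "t": time; "joints": joint angles; "qvel": joint speeds; "joint_efforts": joint torques, N m; "tcp_pos": TCP position; "tcp_rot": TCP orientation; "contact_force": force on the tool from outside, world axes, zero at the start; "wrist_torque": the same for the moment, N m; "width": opening from 0.0 (shut) to 1.0 (fully open).
Only numpy, scipy, OpenCV 4.12 (cv2) and the standard library are available. Lean on these libraries where they do the work, as an engineer would, in place of code of your own. Each camera call takes 0.05 s, during which the arm holds its last target.

TASK

Set the three colour-ringed lens groups upright, each wholly on the pad of its own colour, in order of size: largest (red) first, then yellow, then the small blue one. Last of all, thread the brass spacer plate over the two pins of the stand, flat and fully down, and let go of everything. Leave the grey-ringed lens group, which has no pad, where it stands.

Things in the scene. Friction and masses are not known exactly. Their poses are not given: they have to be found in the camera images.
- lens_red_mid (a point): Bare-metal cylinder, 60 mm in diameter, 40 mm tall, standing on its flat end on the bench, with a black band round its lower side, a red ring round its top edge and dark glass in the middle of the top; about 160 g. The largest lens group. Point: its centre, 20 mm above its underside; z up along its axis.
- lens_yellow_mid (a point): Bare-metal cylinder, 46 mm in diameter, 40 mm tall, standing on its flat end on the bench, with a black band round its lower side, a yellow ring round its top edge and dark glass in the middle of the top; about 100 g. Point: its centre, 20 mm above its underside; z up along its axis.
- lens_blue_mid (a point): Bare-metal cylinder, 34 mm in diameter, 40 mm tall, standing on its flat end on the bench, with a black band round its lower side, a blue ring round its top edge and dark glass in the middle of the top; about 60 g. The smallest lens group. Point: its centre, 20 mm above its underside; z up along its axis.
- lens_grey_mid (a point): Bare-metal cylinder, 46 mm in diameter, 40 mm tall, standing on its flat end on the bench, with a black band round its lower side, a light grey ring round its top edge and dark glass in the middle of the top; about 100 g. A spare that must not be moved. Point: its centre, 20 mm above its underside; z up along its axis.
- pad_red_top (a point): red round flat pad fixed to the bench, 90 mm in diameter, 4 mm thick, with a thin dark circle drawn just inside its edge: the place for the red-ringed lens group, which is 60 mm wide, so that 15 mm of pad shows all round when centred. Point: centre of its top face, 4 mm above the bench; z up.
- pad_yellow_top (a point): yellow round flat pad fixed to the bench, 76 mm in diameter, 4 mm thick, with a thin dark circle drawn just inside its edge: the place for the yellow-ringed lens group, which is 46 mm wide, so that 15 mm of pad shows all round when centred. Point: centre of its top face, 4 mm above the bench; z up.
- pad_blue_top (a point): blue round flat pad fixed to the bench, 64 mm in diameter, 4 mm thick, with a thin dark circle drawn just inside its edge: the place for the blue-ringed lens group, which is 34 mm wide, so that 15 mm of pad shows all round when centred. Point: centre of its top face, 4 mm above the bench; z up.
- spacer_mid (a point): Brass spacer plate lying flat on the bench, 90 mm (its x) by 36 mm (its y) by 8 mm thick, about 90 g, with two 12 mm through holes on its long centre line at 30 mm either side of the middle; either way round fits. Point: its centre, 4 mm above its underside; z up.
- pin_stand_seat (a point): Teal pin stand fixed to the bench: a bar 100 mm (its x) by 22 mm (its y), 14 mm high, narrower than the spacer plate, with two upright steel pins 8 mm in diameter at 30 mm either side of its middle along x, rising 30 mm above the bar (44 mm above the bench), the top 8 mm tapered to a 2.4 mm tip. Point: centre of the bar's top face, between the pins, 14 mm above the bench; a spacer lying fully home has its centre 4 mm above this point; z up.
Not all that is in view belongs to the job. Leave any black, orange or pink look-alike of the part that bears pin_stand_seat alone.

How it is judged:
On the way, in this order (a step that is already met when the one before it is completed fails the run):
1. the red-ringed lens group stands on the red pad, released (horizontal distance between lens_red_mid and pad_red_top below 0.015 m and z of lens_red_mid in the frame of pad_red_top between 0.016 and 0.024 m and angle between lens_red_mid's own z axis and vertical below 0.1 rad and contact force between the fingers and lens_red below 0.05 N), for 0.2 s.
2. the yellow-ringed lens group stands on the yellow pad, released (horizontal distance between lens_yellow_mid and pad_yellow_top below 0.015 m and z of lens_yellow_mid in the frame of pad_yellow_top between 0.016 and 0.024 m and angle between lens_yellow_mid's own z axis and vertical below 0.1 rad and contact force between the fingers and lens_yellow below 0.05 N), for 0.2 s.
3. the blue-ringed lens group stands on the blue pad, released (horizontal distance between lens_blue_mid and pad_blue_top below 0.015 m and z of lens_blue_mid in the frame of pad_blue_top between 0.016 and 0.024 m and angle between lens_blue_mid's own z axis and vertical below 0.1 rad and contact force between the fingers and lens_blue below 0.05 N), for 0.2 s.
4. the spacer plate lies fully down over both pins, released (horizontal distance between spacer_mid and pin_stand_seat below 0.005 m and z of spacer_mid in the frame of pin_stand_seat below 0.007 m and angle between the x axis of spacer_mid and the x axis of pin_stand_seat, either way round below 0.12 rad and angle between spacer_mid's own z axis and vertical below 0.08 rad and contact force between the fingers and spacer below 0.05 N), for 0.2 s.
At the end, for the whole second after the job is handed in: Each of the three coloured lens groups stands upright (within 0.1 rad) on the pad of its colour, its centre within 15 mm of the pad's centre; the spacer plate lies flat over both pins, within 5 mm of the stand's middle and within 3 mm of the bar's top; all are released and at rest (horizontal distance between lens_red_mid and pad_red_top below 0.015 m and z of lens_red_mid in the frame of pad_red_top between 0.016 and 0.024 m and angle between each of lens_red_mid, lens_yellow_mid, lens_blue_mid's own z axis and vertical below 0.1 rad and horizontal distance between lens_yellow_mid and pad_yellow_top below 0.015 m and z of lens_yellow_mid in the frame of pad_yellow_top between 0.016 and 0.024 m and horizontal distance between lens_blue_mid and pad_blue_top below 0.015 m and z of lens_blue_mid in the frame of pad_blue_top between 0.016 and 0.024 m and horizontal distance between spacer_mid and pin_stand_seat below 0.005 m and z of spacer_mid in the frame of pin_stand_seat below 0.007 m and angle between the x axis of spacer_mid and the x axis of pin_stand_seat, either way round below 0.12 rad and angle between spacer_mid's own z axis and vertical below 0.08 rad and linear speed of each of lens_red, lens_yellow, lens_blue, spacer below 0.02 m/s); the robot touches nothing.
It fails at once if the grey-ringed lens group is moved more than 20 mm (distance of lens_grey_mid from where it was at the start of the episode above 0.02 m).
It also fails if it takes over 120 s, if anything falls off the work surface, if the arm or the gripper's body presses on something with over 40 N, if the wrist force passes 120 N, or if a joint passes its speed limit or range.

## Working session

There is one attempt and no reset: what is moved stays moved. The work goes in short steps, Python scripts to look and compute and a shell command to move; the robot and the scene stay as the last step left them, time stands still between calls to the robot, and variables do not carry over. Pictures are saved under pics/ and viewed, and the job is handed in when it is done.

```bash
mkdir -p pics; ls
cat > h.py <<'E'
from workcell import env,cams,models
import numpy as np,cv2
from scipy.spatial.transform import Rotation as R
def save(p,n): cv2.imwrite(f'pics/{n}.png',np.ascontiguousarray(p['pixels'][:,:,::-1]))
def ray(p,uv,st=None):
    K=np.array(p['camera_matrix']);u=(uv[0]-K[0,2])/K[0,0];v=(uv[1]-K[1,2])/K[1,1]
    d=np.array([u,-v,-1.])
    if 'camera_from_world' in p: T=np.linalg.inv(np.array(p['camera_from_world']))
    else:
        W=np.eye(4);W[:3,:3]=R.from_quat(st['tcp_rot']).as_matrix();W[:3,3]=st['tcp_pos'];T=W@np.array(p['T_tool_cam'])
    return T[:3,3],T[:3,:3]@d
def at(p,uv,z,st=None):
    o,d=ray(p,uv,st);return o+d*(z-o[2])/d[2]
E
python3 - <<'E'
from h import *
s=env.sense();print({k:np.round(v,3) for k,v in s.items()})
for n in ['top','scene']:
    p=cams.snapshot(n);save(p,n+'0');print(n,[k for k in p],np.round(p['camera_matrix'],1).tolist(),ray(p,(256,192)))
    for t,z in [('lens_red_mid',.02),('lens_yellow_mid',.02),('lens_blue_mid',.02),('lens_grey_mid',.02),('pad_red_top',.004),('pad_yellow_top',.004),('pad_blue_top',.004),('spacer_mid',.004),('pin_stand_seat',.014)]:
        for r in models.pinpoint(p,t)[:3]: print(t,round(r['p'],2),np.round(r['position'],1),np.round(at(p,r['position'],z),4))
p=cams.snapshot('wrist');save(p,'wrist0');print({k:p[k] for k in p if k!='pixels'})
E
```

```text
pics
{'t': np.float64(0.0), 'joints': array([ 1.143,  0.384,  0.044,  1.6  , -0.018,  1.161, -0.05 ]), 'qvel': array([-0.001, -0.001,  0.002,  0.   , -0.002,  0.002,  0.   ]), 'joint_efforts': array([-0.0000e+00, -4.3346e+01,  1.0250e+00, -2.4951e+01,  1.1000e-02,
        1.1000e-02,  0.0000e+00]), 'tcp_pos': array([ 0.21 , -0.614,  0.23 ]), 'tcp_rot': array([ 0.986,  0.164, -0.   , -0.001]), 'contact_force': array([-0.473,  0.007, -0.227]), 'wrist_torque': array([ 0.006, -0.027,  0.046]), 'width': np.float64(0.999)}
top ['pixels', 'camera_matrix', 'camera_from_world', 'shot'] [[372.4, 0.0, 250.4], [0.0, 372.4, 192.6], [0.0, 0.0, 1.0]] (array([ 0.44828756, -0.03524331,  1.01264185]), array([ 0.10010714, -0.01517348, -0.99497652]))
lens_red_mid 0.89 [176.3 226.1] [0.4591 0.1622 0.02  ]
lens_yellow_mid 0.8 [348.4 225.9] [ 0.4555 -0.2947  0.02  ]
lens_blue_mid 0.69 [179.1 166.7] [0.6186 0.1563 0.02  ]
lens_blue_mid 0.26 [349.4 166.9] [ 0.6139 -0.3029  0.02  ]
lens_grey_mid 0.64 [130.3 165. ] [0.6245 0.2881 0.02  ]
pad_red_top 0.72 [232.1 172.5] [0.604  0.0142 0.004 ]
pad_red_top 0.36 [2
[... 1075 characters left out ...]
 [ 93.4 238.4] [ 0.4904 -0.4104  0.014 ]
pin_stand_seat 0.59 [287.1 267.3] [ 0.7451 -0.0359  0.014 ]
pin_stand_seat 0.57 [156.2 172.1] [ 0.3413 -0.223   0.014 ]
{'camera_matrix': array([[269.4977285 ,   0.        , 258.86559336],
       [  0.        , 269.4977285 , 190.54069547],
       [  0.        ,   0.        ,   1.        ]]), 'T_tool_cam': array([[-1.82128890e-03,  9.60388771e-01,  2.78657660e-01,
         7.04852402e-02],
       [ 9.99998300e-01,  1.82915954e-03,  2.31759349e-04,
         3.58645291e-04],
       [-2.87130241e-04,  2.78657608e-01, -9.60390470e-01,
        -1.42018174e-01],
       [ 0.00000000e+00,  0.00000000e+00,  0.00000000e+00,
         1.00000000e+00]]), 'shot': 3}
```

View pics/top0.png

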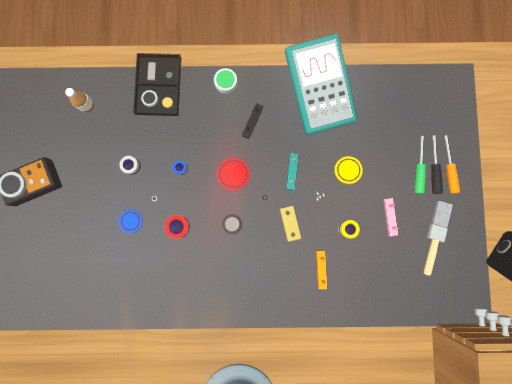

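View pics/scene0.png

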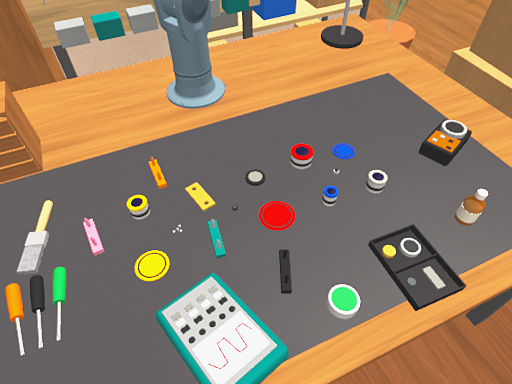

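```bash
cat > seg.py <<'E'
from h import *
HS={'red':((0,8),(172,180)),'yellow':((24,33),),'blue':((105,122),),'teal':((80,95),),'brass':((18,26),)}
def mask(p,c,smin=150,vmin=90):
    h=cv2.cvtColor(p['pixels'],cv2.COLOR_RGB2HSV);m=np.zeros(h.shape[:2],bool)
    for a,b in HS[c]: m|=(h[...,0]>=a)&(h[...,0]<=b)
    return m&(h[...,1]>=smin)&(h[...,2]>=vmin)
def blobs(p,c,**k):
    n,l,s,ce=cv2.connectedComponentsWithStats(mask(p,c,**k).astype(np.uint8))
    return [(s[i],ce[i],l==i) for i in range(1,n) if s[i,4]>20]
E
python3 - <<'E'
from seg import *
for n in ['top','scene']:
    p=cams.snapshot(n)
    for c in ['red','yellow','blue','teal','brass']:
        for s,ce,m in blobs(p,c,smin=90 if c in('brass','teal') else 150):
            cs,_=cv2.findContours(m.astype(np.uint8),cv2.RETR_EXTERNAL,cv2.CHAIN_APPROX_NONE)
            k=max(cs,key=len)[:,0,:].astype(float)
            r={}
            for z in (.004,.008,.04):
                w=np.array([at(p,q,z)[:2] for q in k]);c2,rad=cv2.minEnclosingCircle(w.astype(np.float32)*100);rc=cv2.minAreaRect(w.astype(np.float32)*100)
                r[z]=(np.round(c2,2),round(rad,2))
            print(n,c,s[:5].tolist(),r, 'rect',[np.round(x,2) for x in rc] if c in('brass','teal') else '')
E
```

```text
top red [217, 158, 33, 32, 698] {0.004: (array([60.1 ,  1.16]), 4.46), 0.008: (array([60.04,  1.14]), 4.44), 0.04: (array([59.56,  0.99]), 4.3)} rect 
top red [165, 215, 23, 23, 261] {0.004: (array([45.85, 16.59]), 3.16), 0.008: (array([45.85, 16.51]), 3.14), 0.04: (array([45.81, 15.87]), 3.04)} rect 
top yellow [335, 156, 28, 28, 535] {0.004: (array([ 60.95, -30.35]), 3.84), 0.008: (array([ 60.89, -30.25]), 3.82), 0.04: (array([ 60.38, -29.4 ]), 3.7)} rect 
top yellow [341, 220, 19, 18, 168] {0.004: (array([ 44.83, -30.26]), 2.48), 0.008: (array([ 44.83, -30.15]), 2.47), 0.04: (array([ 44.83, -29.3 ]), 2.39)} rect 
top blue [173, 161, 13, 13, 90] {0.004: (array([62.16, 15.98]), 1.8), 0.008: (array([62.09, 15.91]), 1.79), 0.04: (array([61.54, 15.29]), 1.73)} rect 
top blue [119, 210, 23, 23, 126] {0.004: (array([47.45, 29.06]), 3.12), 0.008: (array([47.44, 28.93]), 3.1), 0.04: (array([47.36, 27.89]), 3.0)} rect 
top blue [122, 213, 16, 16, 200] {0.004: (array([47.49, 29.1 ]), 2.15), 0.008: (array([47.48, 28.97]), 2.14), 0.04: (array([47.39, 27.94]), 2.07)} rect 
top teal [285, 34, 72
[... 8025 characters left out ...]
3]), array([0.18, 7.91]), np.float64(0.16)]
scene brass [499, 278, 13, 10, 33] {0.004: (array([96.52, 37.07]), 2.01), 0.008: (array([96.58, 36.72]), 2.0), 0.04: (array([97.06, 33.9 ]), 1.91)} rect [array([97.06, 33.9 ]), array([3.79, 0.49]), np.float64(89.23)]
scene brass [7, 284, 14, 33, 313] {0.004: (array([ 56.7 , -58.75]), 4.06), 0.008: (array([ 56.99, -58.57]), 4.03), 0.04: (array([ 59.26, -57.07]), 3.85)} rect [array([ 59.25, -57.17]), array([7.62, 1.81]), np.float64(4.3)]
scene brass [312, 368, 30, 16, 92] {0.004: (array([96.44, -7.03]), 3.05), 0.008: (array([96.5 , -7.13]), 3.03), 0.04: (array([96.98, -7.97]), 2.89)} rect [array([97.05, -7.96]), array([0.58, 5.78]), np.float64(1.86)]
```

```bash
cat > go.py <<'E'
import sys
from h import *
a=[float(v) for v in sys.argv[1:]]
s=env.sense();M=R.from_quat(s['tcp_rot']).as_matrix();p=np.array(s['tcp_pos'])
yaw=np.degrees(np.arctan2(M[1,0],M[0,0]))
print('t',round(float(s['t']),2),'tcp',np.round(p,4),'yaw',round(yaw,1),'tilt',np.round(np.degrees(R.from_matrix(M).as_rotvec()),1),'w',round(float(s['width']),3),'F',np.round(s['contact_force'],1),'j',np.round(s['joints'],2))
for i in range(0,len(a),3):
    t=np.array(a[i:i+3])/100; d=M.T@(t-p); print('tool shift cm',np.round(d*100,2),'len',round(np.linalg.norm(d)*100,1)); p=t
E
python3 go.py 50 -20 23 45.83 15.87 20 45.83 15.87 3
```

```text
t 1.15 tcp [ 0.2105 -0.615   0.2319] yaw 18.9 tilt [-177.6  -29.6   -0. ] w 0.999 F [0.2 0.7 0.4] j [ 1.14  0.38  0.04  1.6  -0.02  1.16 -0.05]
tool shift cm [ 40.83 -29.88   0.19] len 50.6
tool shift cm [  7.67 -35.29   3.  ] len 36.2
tool shift cm [-0.  0. 17.] len 17.0
```

```bash
python3 -m handwheel '[[100,3,-2.2,0,0,0,0],[100,3,-2.2,0,0,0,0],[100,3,-2.2,0,0,0,0],[100,3,-2.2,0,0,0,0],[100,3,-2.2,0,0,0,0],[100,3,-2.2,0,0,0,0],[100,3,-2.2,0,0,0,0],[100,3,-2.2,0,0,0,0],[100,3,-2.2,0,0,0,0],[100,3,-2.2,0,0,0,0],[100,3,-2.2,0,0,0,0],[100,3,-2.2,0,0,0,0],[100,3,-2.2,0,0,0,0],[100,0,0,0,0,0,0]]'; python3 go.py 45.83 15.87 20 45.83 15.87 3
```

```text
t: 2.55
tcp_pos: [0.4908, -0.211, 0.2325]
tcp_rot: [0.986, 0.17, 0.002, -0.001]
contact_force: [0.0, 0.1, -0.3]
width: 1.001
t 2.55 tcp [ 0.4908 -0.211   0.2325] yaw 19.5 tilt [-177.2  -30.5   -0.3] w 1.001 F [ 0.   0.1 -0.3] j [ 0.58  0.18 -0.27  1.87  0.05  1.1  -0.94]
tool shift cm [  9.29 -35.92   3.35] len 37.3
tool shift cm [-0.07  0.03 17.  ] len 17.0
```

```bash
python3 -m handwheel '[[100,1,-4,0,0,0,0],[100,1,-4,0,0,0,0],[100,1,-4,0,0,0,0],[100,1,-4,0,0,0,0],[100,1,-4,0.5,0,0,0],[100,1,-4,0.5,0,0,0],[100,1,-4,0.5,0,0,0],[100,1,-4,0.5,0,0,0],[100,1,-4,0.5,0,0,0],[100,0,0,0,0,0,0],[100,0,0,0,0,0,0]]'; python3 go.py 45.83 15.87 12 45.83 15.87 3
python3 - <<'E'
from seg import *
s=env.sense();p=cams.snapshot('wrist');save(p,'w1')
for b,ce,m in blobs(p,'red'):
    cs,_=cv2.findContours(m.astype(np.uint8),cv2.RETR_EXTERNAL,cv2.CHAIN_APPROX_NONE);k=max(cs,key=len)[:,0,:]
    w=np.array([at(p,q,.04,s)[:2] for q in k]);print(b,cv2.minEnclosingCircle(w.astype(np.float32)*100))
E
```

```text
t: 3.65
tcp_pos: [0.4552, 0.1522, 0.2069]
tcp_rot: [0.986, 0.165, -0.0, 0.0]
contact_force: [0.2, -1.2, -0.5]
width: 1.0
t 3.65 tcp [0.4552 0.1522 0.2069] yaw 19.0 tilt [177.5  29.8  -0. ] w 1.0 F [ 0.2 -1.2 -0.5] j [ 0.15  0.13 -0.59  2.    0.08  1.04 -1.72]
tool shift cm [ 0.51 -0.52  8.69] len 8.7
tool shift cm [ 0. -0.  9.] len 9.0
[ 371   55   76   78 1281] ((59.1601448059082, 2.7364284992218018), 4.06809139251709)
[ 380   64   60   62 2873] ((59.16023254394531, 2.6537413597106934), 3.192584753036499)
[ 229  145   53   52 1311] ((45.77781295776367, 15.739797592163086), 3.0691559314727783)
```

View pics/w1.png

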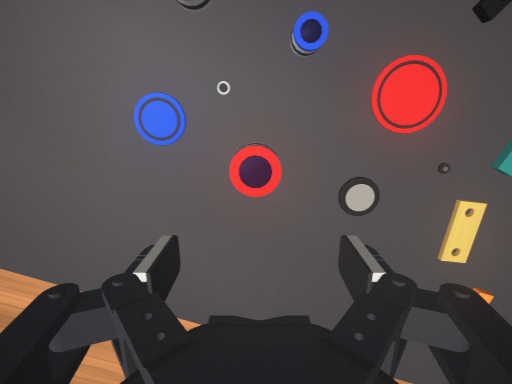

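```bash
python3 -m handwheel '[[100,0.5,-0.5,2,0,0,0],[100,0,0,4,0,0,0],[100,0,0,3,0,0,0],[100,0,0,0,0,0,0],[100,0,0,0,0,0,0]]'; python3 go.py 45.82 15.83 3.1
```

```text
t: 4.2
tcp_pos: [0.4589, 0.1563, 0.117]
tcp_rot: [0.987, 0.163, -0.0, 0.0]
contact_force: [0.6, 0.1, 0.6]
width: 1.0
t 4.2 tcp [0.4589 0.1563 0.117 ] yaw 18.7 tilt [ 1.776e+02  2.930e+01 -1.000e-01] w 1.0 F [0.6 0.1 0.6] j [ 0.11  0.27 -0.57  2.06  0.19  0.86 -1.82]
tool shift cm [ 0.01 -0.21  8.6 ] len 8.6
```

```bash
python3 -m handwheel '[[100,0,-0.2,2,0,0,0],[100,0,0,2.5,0,0,0],[100,0,0,2,0,0,0],[100,0,0,1.3,0,0,0],[100,0,0,0.8,0,0,0],[100,0,0,0,0,0,0],[100,0,0,0,0,0,0],[0,0,0,0,0,0,0],[0,0,0,0,0,0,0],[0,0,0,0,0,0,0],[0,0,0,0,0,0,0],[0,0,0,0,0,0,0],[0,0,0,0,0,0,0],[0,0,0,0,0,0,0]]'; python3 go.py 45.82 15.83 3.1
```

```text
t: 5.6
tcp_pos: [0.4589, 0.1602, 0.0326]
tcp_rot: [0.986, 0.164, 0.001, 0.0]
contact_force: [-2.2, -0.2, 8.3]
width: 0.663
t 5.6 tcp [0.4589 0.1602 0.0326] yaw 18.9 tilt [177.5  29.5   0.2] w 0.663 F [-2.2 -0.2  8.3] j [ 0.04  0.42 -0.52  2.1   0.32  0.69 -1.93]
tool shift cm [-0.12  0.16  0.16] len 0.3
```

```bash
python3 -m handwheel '[[0,0,0,-2,0,0,0],[0,0,0,-3,0,0,0],[0,0,0,-3,0,0,0],[0,0,0,0,0,0,0]]'; python3 go.py 60.07 1.15 12 60.07 1.15 3.7
python3 - <<'E'
from seg import *
p=cams.snapshot('wrist');save(p,'w2')
E
```

```text
t: 6.0
tcp_pos: [0.4613, 0.1614, 0.115]
tcp_rot: [0.986, 0.164, 0.005, -0.0]
contact_force: [1.6, 0.4, -0.8]
width: 0.656
t 6.0 tcp [0.4613 0.1614 0.115 ] yaw 18.9 tilt [-177.5  -29.5   -0.8] w 0.656 F [ 1.6  0.4 -0.8] j [ 0.1   0.28 -0.58  2.06  0.21  0.85 -1.84]
tool shift cm [ 8.34 18.7  -0.42] len 20.5
tool shift cm [-0.08 -0.01  8.3 ] len 8.3
```

View pics/w2.png

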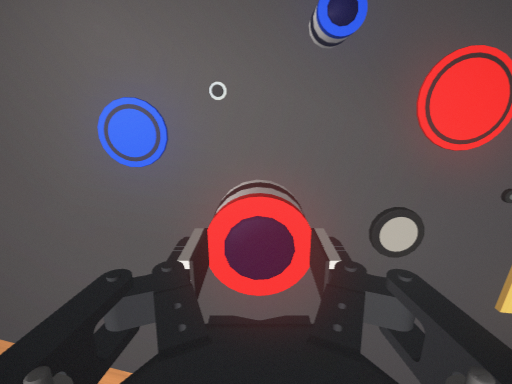

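```bash
python3 -m handwheel '[[0,0.8,1.9,0,0,0,0],[0,1.7,3.7,0,0,0,0],[0,1.7,3.7,0,0,0,0],[0,1.7,3.7,0,0,0,0],[0,1.7,3.7,0,0,0,0],[0,0.8,1.9,0,0,0,0],[0,0,0,0,0,0,0],[0,0,0,0,0,0,0],[0,0,0,0,0,0,0]]'; python3 go.py 60.07 1.15 3.8
```

```text
t: 6.95
tcp_pos: [0.5957, 0.0129, 0.1095]
tcp_rot: [0.986, 0.165, -0.001, -0.001]
contact_force: [-0.7, 0.7, -1.8]
width: 0.661
t 6.95 tcp [0.5957 0.0129 0.1095] yaw 19.0 tilt [-177.4  -29.7    0.3] w 0.661 F [-0.7  0.7 -1.8] j [ 0.29  0.46 -0.47  1.81  0.25  0.93 -1.53]
tool shift cm [0.45 0.31 7.15] len 7.2
```

```bash
python3 -m handwheel '[[0,0.4,0.3,1.5,0,0,0],[0,0,0,2.5,0,0,0],[0,0,0,1.8,0,0,0],[0,0,0,0.6,0,0,0],[0,0,0,0.4,0,0,0],[0,0,0,0.2,0,0,0],[0,0,0,0,0,0,0],[0,0,0,0,0,0,0]]'; python3 go.py 60.07 1.15 3.7
```

```text
t: 7.75
tcp_pos: [0.6032, 0.0098, 0.0418]
tcp_rot: [0.986, 0.164, 0.001, 0.0]
contact_force: [-0.2, -0.0, -1.9]
width: 0.657
t 7.75 tcp [0.6032 0.0098 0.0418] yaw 18.9 tilt [177.5  29.6   0.2] w 0.657 F [-0.2 -0.  -1.9] j [ 0.26  0.57 -0.43  1.82  0.31  0.82 -1.56]
tool shift cm [-0.18 -0.25  0.48] len 0.6
```

```bash
python3 -m handwheel '[[0,-0.2,-0.2,0.3,0,0,0],[0,0,0,0.1,0,0,0],[0,0,0,0.1,0,0,0],[0,0,0,0,0,0,0]]'; python3 go.py 60.07 1.15 3.7
```

```text
t: 8.15
tcp_pos: [0.5995, 0.011, 0.0367]
tcp_rot: [0.986, 0.164, -0.001, 0.0]
contact_force: [-2.6, -0.2, 5.2]
width: 0.665
t 8.15 tcp [0.5995 0.011  0.0367] yaw 18.9 tilt [ 1.775e+02  2.960e+01 -1.000e-01] w 0.665 F [-2.6 -0.2  5.2] j [ 0.26  0.57 -0.43  1.83  0.31  0.81 -1.57]
tool shift cm [ 0.13 -0.   -0.03] len 0.1
```

Seated (contact force up). Release and retreat.

```bash
python3 -m handwheel '[[70,0,0,0,0,0,0],[80,0,0,0,0,0,0],[100,0,0,0,0,0,0],[100,0,0,0,0,0,0],[100,0,0,0,0,0,0],[100,0,0,0,0,0,0],[100,0,0,-1.5,0,0,0],[100,0,0,-3,0,0,0],[100,0,0,-4,0,0,0],[100,0,0,-4,0,0,0],[100,0,0,-3,0,0,0],[100,0,0,0,0,0,0]]'
python3 - <<'E'
from seg import *
p=cams.snapshot('top');save(p,'top2');p=cams.snapshot('scene');save(p,'sc2')
for b,ce,m in blobs(p,'red'): print(b,ce)
E
python3 go.py 44.77 -29.33 17 44.77 -29.33 3.1
```

```text
t: 9.35
tcp_pos: [0.6042, 0.0117, 0.1983]
tcp_rot: [0.986, 0.164, 0.006, 0.001]
contact_force: [0.5, 0.3, 1.2]
width: 1.002
[259 194  36  37 609] [276.47783251 212.87684729]
t 9.45 tcp [0.6005 0.011  0.1928] yaw 18.9 tilt [177.5  29.6   0.3] w 1.001 F [-0.9 -0.1 -0.1] j [ 0.32  0.37 -0.49  1.74  0.2   1.08 -1.48]
tool shift cm [-24.32  23.83   2.24] len 34.1
tool shift cm [-0.04 -0.02 13.9 ] len 13.9
```

View pics/sc2.png

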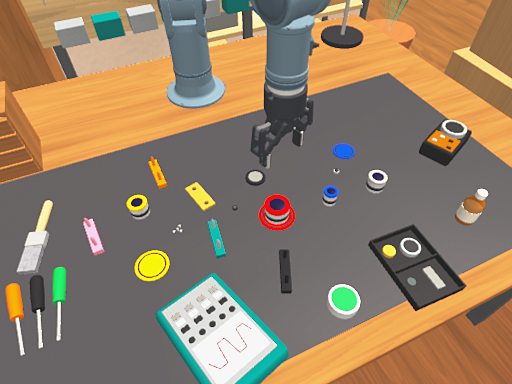

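```bash
python3 -m handwheel '[[100,-1.5,1.5,0,0,0,0],[100,-2.8,2.8,0,0,0,0],[100,-2.8,2.8,0,0,0,0],[100,-2.8,2.8,0,0,0,0],[100,-2.8,2.8,0,0,0,0],[100,-2.8,2.8,0,0,0,0],[100,-2.8,2.8,0,0,0,0],[100,-2.8,2.8,0,0,0,0],[100,-2.8,2.5,1,0,0,0],[100,0,0,1,0,0,0],[100,0,0,0,0,0,0],[100,0,0,0,0,0,0]]'
python3 go.py 44.77 -29.33 11 44.77 -29.33 3.1
```

```text
t: 10.65
tcp_pos: [0.45, -0.2879, 0.1697]
tcp_rot: [0.986, 0.165, -0.001, -0.001]
contact_force: [-0.0, 0.5, -0.1]
width: 1.002
t 10.65 tcp [ 0.45   -0.2879  0.1697] yaw 19.0 tilt [-1.774e+02 -2.970e+01  1.000e-01] w 1.002 F [-0.   0.5 -0.1] j [ 0.79  0.26 -0.34  1.92  0.1   0.98 -0.83]
tool shift cm [-0.39  0.45  5.97] len 6.0
tool shift cm [0.01 0.02 7.9 ] len 7.9
```

```bash
python3 -m handwheel '[[100,-0.4,0.4,2,0,0,0],[100,0,0,4,0,0,0],[100,0,0,3.5,0,0,0],[100,0,0,2.5,0,0,0],[100,0,0,1.2,0,0,0],[100,0,0,0.6,0,0,0],[100,0,0,0,0,0,0],[100,0,0,0,0,0,0]]'
python3 go.py 44.77 -29.33 3.1
```

```text
t: 11.45
tcp_pos: [0.4491, -0.2952, 0.0342]
tcp_rot: [0.986, 0.164, 0.001, 0.001]
contact_force: [0.8, -0.0, 0.7]
width: 0.999
t 11.45 tcp [ 0.4491 -0.2952  0.0342] yaw 18.9 tilt [177.5  29.6   0.2] w 0.999 F [ 0.8 -0.   0.7] j [ 0.76  0.46 -0.3   1.99  0.2   0.72 -0.9 ]
tool shift cm [-0.07 -0.23  0.32] len 0.4
```

```bash
python3 -m handwheel '[[100,-0.1,-0.2,0.2,0,0,0],[100,0,0,0,0,0,0],[0,0,0,0,0,0,0],[0,0,0,0,0,0,0],[0,0,0,0,0,0,0],[0,0,0,0,0,0,0],[0,0,0,0,0,0,0],[0,0,0,0,0,0,0],[0,0,0,0,0,0,0],[0,0,0,0,0,0,0]]'; python3 go.py 44.77 -29.33 3.1; python3 -m handwheel '[[0,0,0,-2,0,0,0],[0,0,0,-3,0,0,0],[0,0,0,-3,0,0,0],[0,0,0,0,0,0,0]]'
python3 go.py 60.9 -30.37 11 60.9 -30.37 3.6
```

```text
t: 12.45
tcp_pos: [0.4466, -0.2937, 0.0317]
tcp_rot: [0.986, 0.164, 0.0, 0.0]
contact_force: [-1.4, 1.0, 5.5]
width: 0.504
t 12.45 tcp [ 0.4466 -0.2937  0.0317] yaw 18.9 tilt [1.775e+02 2.950e+01 1.000e-01] w 0.504 F [-1.4  1.   5.5] j [ 0.76  0.46 -0.29  2.    0.2   0.71 -0.9 ]
tool shift cm [ 0.11 -0.01  0.07] len 0.1
t: 12.85
tcp_pos: [0.4492, -0.2951, 0.1148]
tcp_rot: [0.986, 0.164, 0.003, 0.003]
contact_force: [0.0, -1.2, -0.7]
width: 0.504
t 12.85 tcp [ 0.4492 -0.2951  0.1148] yaw 18.9 tilt [177.2  29.5   0.6] w 0.504 F [ 0.  -1.2 -0.7] j [ 0.79  0.33 -0.33  1.96  0.14  0.86 -0.85]
tool shift cm [14.84  5.98  0.6 ] len 16.0
tool shift cm [-0.04 -0.05  7.4 ] len 7.4
```

```bash
python3 -m handwheel '[[0,1.5,0.6,0,0,0,0],[0,3.4,1.4,0,0,0,0],[0,3.4,1.4,0,0,0,0],[0,3.4,1.4,0,0,0,0],[0,2.4,1,0,0,0,0],[0,0.7,0.2,0,0,0,0],[0,0,0,0,0,0,0],[0,0,0,0,0,0,0]]'; python3 go.py 60.9 -30.37 3.6
python3 - <<'E'
from seg import *
p=cams.snapshot('wrist');save(p,'w3')
E
```

```text
t: 13.65
tcp_pos: [0.6033, -0.3022, 0.1094]
tcp_rot: [0.986, 0.164, -0.002, -0.001]
contact_force: [-1.1, -0.9, -0.8]
width: 0.504
t 13.65 tcp [ 0.6033 -0.3022  0.1094] yaw 18.9 tilt [-177.5  -29.5    0.3] w 0.504 F [-1.1 -0.9 -0.8] j [ 0.64  0.57 -0.31  1.61  0.2   0.99 -0.98]
tool shift cm [0.52 0.34 7.34] len 7.4
```

View pics/w3.png

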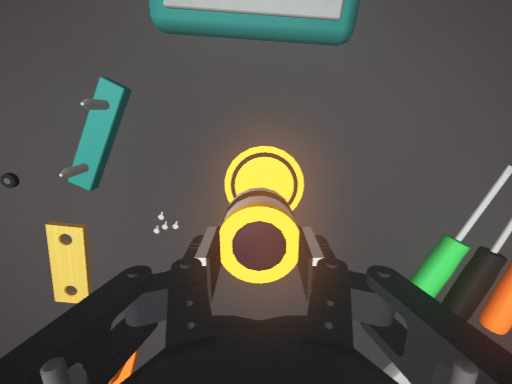

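Yellow lens held upright at (260,245), over its pad (264,185). Lower it.

```bash
python3 -m handwheel '[[0,0.4,0.3,1.5,0,0,0],[0,0,0,2.5,0,0,0],[0,0,0,1.8,0,0,0],[0,0,0,0.7,0,0,0],[0,0,0,0.4,0,0,0],[0,0,0,0.1,0,0,0],[0,0,0,0,0,0,0],[0,0,0,0,0,0,0]]'; python3 go.py 60.9 -30.37 3.6
```

```text
t: 14.5
tcp_pos: [0.6112, -0.304, 0.0421]
tcp_rot: [0.986, 0.164, 0.001, 0.001]
contact_force: [0.3, 0.4, -1.5]
width: 0.504
t 14.5 tcp [ 0.6112 -0.304   0.0421] yaw 18.9 tilt [177.5  29.5   0.2] w 0.504 F [ 0.3  0.4 -1.5] j [ 0.62  0.67 -0.29  1.62  0.23  0.89 -1.  ]
tool shift cm [-0.2  -0.1   0.61] len 0.6
```

```bash
python3 -m handwheel '[[0,-0.2,-0.1,0.3,0,0,0],[0,0,0,0.1,0,0,0],[0,0,0,0.1,0,0,0],[0,0,0,0.1,0,0,0],[0,0,0,0,0,0,0]]'; python3 go.py 60.9 -30.37 3.6
```

```text
t: 15.0
tcp_pos: [0.6079, -0.3035, 0.0358]
tcp_rot: [0.986, 0.164, -0.0, 0.0]
contact_force: [-3.3, 0.9, 4.8]
width: 0.499
t 15.0 tcp [ 0.6079 -0.3035  0.0358] yaw 18.9 tilt [ 1.776e+02  2.950e+01 -1.000e-01] w 0.499 F [-3.3  0.9  4.8] j [ 0.62  0.67 -0.29  1.63  0.23  0.88 -1.01]
tool shift cm [ 0.1   0.06 -0.02] len 0.1
```

```bash
python3 -m handwheel '[[60,0,0,0,0,0,0],[80,0,0,0,0,0,0],[100,0,0,0,0,0,0],[100,0,0,0,0,0,0],[100,0,0,0,0,0,0],[100,0,0,0,0,0,0],[100,0,0,-1.5,0,0,0],[100,0,0,-3,0,0,0],[100,0,0,-4,0,0,0],[100,0,0,-4,0,0,0],[100,0,0,-3,0,0,0],[100,0,0,0,0,0,0]]'
python3 - <<'E'
from seg import *
p=cams.snapshot('top');save(p,'top3')
for b,ce,m in blobs(p,'yellow'): print(b,at(p,ce,.04),at(p,ce,.004))
E
python3 go.py 61.55 15.27 18 61.55 15.27 3.1
```

```text
t: 16.2
tcp_pos: [0.6124, -0.3049, 0.1985]
tcp_rot: [0.986, 0.164, 0.006, 0.004]
contact_force: [1.0, 0.2, 0.3]
width: 1.001
[335 157  28  27 341] [ 0.59830794 -0.29290023  0.04      ] [ 0.60386058 -0.30243678  0.004     ]
t 16.25 tcp [ 0.6106 -0.3043  0.1952] yaw 18.9 tilt [177.3  29.5   0.6] w 1.001 F [-0.8  0.4 -0.4] j [ 0.65  0.49 -0.33  1.54  0.17  1.13 -0.96]
tool shift cm [ 15.25 -43.09   1.36] len 45.7
tool shift cm [-0.09 -0.09 14.9 ] len 14.9
```

View pics/top3.png

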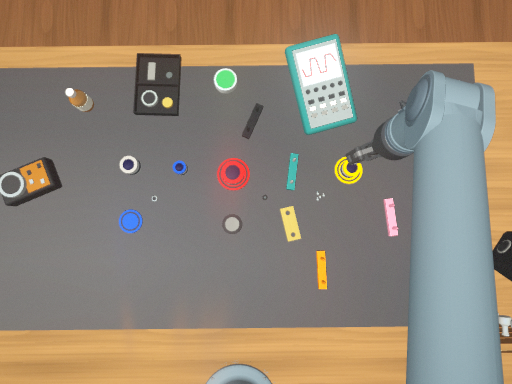

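```bash
python3 -m handwheel '[[80,0.7,-2,0,0,0,0],[80,1.4,-4,0,0,0,0],[80,1.4,-4,0,0,0,0],[80,1.4,-4,0,0,0,0],[80,1.4,-4,0,0,0,0],[80,1.4,-4,0,0,0,0],[80,1.4,-4,0,0,0,0],[80,1.4,-4,0,0,0,0],[80,1.4,-4,0,0,0,0],[80,1.4,-4,0,0,0,0],[80,1.4,-4,0,0,0,0],[80,0.6,-1.1,1,0,0,0],[80,0,0,0,0,0,0],[80,0,0,0,0,0,0]]'; python3 go.py 61.55 15.27 11 61.55 15.27 3.1
python3 - <<'E'
from seg import *
s=env.sense();p=cams.snapshot('wrist');save(p,'w4')
for b,ce,m in blobs(p,'blue'):
    cs,_=cv2.findContours(m.astype(np.uint8),cv2.RETR_EXTERNAL,cv2.CHAIN_APPROX_NONE);k=max(cs,key=len)[:,0,:]
    for z in (.04,.004):
        w=np.array([at(p,q,z,s)[:2] for q in k]);print(b,z,cv2.minEnclosingCircle(w.astype(np.float32)*100))
E
```

```text
t: 17.65
tcp_pos: [0.6126, 0.1516, 0.1785]
tcp_rot: [0.987, 0.164, -0.001, 0.001]
contact_force: [0.2, -0.8, 0.1]
width: 0.8
t 17.65 tcp [0.6126 0.1516 0.1785] yaw 18.8 tilt [177.5  29.4  -0.3] w 0.8 F [ 0.2 -0.8  0.1] j [ 0.07  0.45 -0.49  1.67  0.23  1.08 -1.72]
tool shift cm [ 0.33 -0.02  6.85] len 6.9
tool shift cm [ 0.03 -0.01  7.9 ] len 7.9
[243 163  33  32 540] 0.04 ((61.471195220947266, 15.125499725341797), 1.7651759386062622)
[243 163  33  32 540] 0.004 ((60.63505935668945, 14.82901382446289), 1.9918889999389648)
[ 98 216  51  45 638] 0.04 ((49.850868225097656, 27.597091674804688), 2.8709797859191895)
[ 98 216  51  45 638] 0.004 ((47.52212905883789, 28.90254783630371), 3.2397360801696777)
[106 223  35  32 853] 0.04 ((49.76311111450195, 27.633140563964844), 1.9749678373336792)
[106 223  35  32 853] 0.004 ((47.423091888427734, 28.943225860595703), 2.228635549545288)
```

View pics/w4.png

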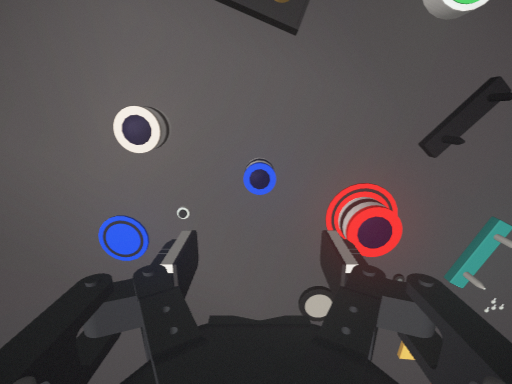

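```bash
python3 -m handwheel '[[80,0.3,0,2,0,0,0],[80,0,0,4,0,0,0],[80,0,0,3.5,0,0,0],[80,0,0,2.8,0,0,0],[80,0,0,1.4,0,0,0],[80,0,0,0.7,0,0,0],[80,0,0,0,0,0,0],[80,0,0,0,0,0,0]]'
python3 go.py 61.53 15.2 3.1
```

```text
t: 18.5
tcp_pos: [0.6175, 0.1548, 0.0375]
tcp_rot: [0.986, 0.164, 0.001, -0.0]
contact_force: [0.9, -0.0, 0.5]
width: 0.798
t 18.5 tcp [0.6175 0.1548 0.0375] yaw 18.9 tilt [-177.6  -29.5   -0.3] w 0.798 F [ 0.9 -0.   0.5] j [ 0.02  0.62 -0.43  1.74  0.33  0.85 -1.8 ]
tool shift cm [-0.31  0.2   0.65] len 0.7
```

```bash
python3 -m handwheel '[[80,-0.2,0.1,0.3,0,0,0],[80,0,0,0.2,0,0,0],[80,0,0,0,0,0,0],[0,0,0,0,0,0,0],[0,0,0,0,0,0,0],[0,0,0,0,0,0,0],[0,0,0,0,0,0,0],[0,0,0,0,0,0,0],[0,0,0,0,0,0,0],[0,0,0,0,0,0,0],[0,0,0,0,0,0,0]]'; python3 go.py 61.53 15.2 3.1; python3 -m handwheel '[[0,0,0,-2,0,0,0],[0,0,0,-3,0,0,0],[0,0,0,-3,0,0,0],[0,0,0,0,0,0,0]]'
python3 go.py 47.44 29 11 47.44 29 3.5
```

```text
t: 19.6
tcp_pos: [0.615, 0.1536, 0.0315]
tcp_rot: [0.986, 0.164, 0.001, -0.0]
contact_force: [-0.8, -0.2, 5.7]
width: 0.358
t 19.6 tcp [0.615  0.1536 0.0315] yaw 18.9 tilt [-1.775e+02 -2.960e+01 -1.000e-01] w 0.358 F [-0.8 -0.2  5.7] j [ 0.02  0.63 -0.43  1.75  0.33  0.84 -1.8 ]
tool shift cm [-0.03  0.16  0.05] len 0.2
t: 20.0
tcp_pos: [0.6173, 0.1542, 0.1147]
tcp_rot: [0.986, 0.164, 0.004, -0.0]
contact_force: [0.7, 0.6, -0.7]
width: 0.359
t 20.0 tcp [0.6173 0.1542 0.1147] yaw 18.9 tilt [-177.5  -29.5   -0.7] w 0.359 F [ 0.7  0.6 -0.7] j [ 0.05  0.52 -0.47  1.71  0.28  0.97 -1.76]
tool shift cm [ -9.12 -17.47   0.39] len 19.7
tool shift cm [-0.05 -0.    7.5 ] len 7.5
```

```bash
python3 -m handwheel '[[0,-1,-1.9,0,0,0,0],[0,-2,-3.8,0,0,0,0],[0,-2,-3.8,0,0,0,0],[0,-2,-3.8,0,0,0,0],[0,-1.5,-2.9,0,0,0,0],[0,-0.6,-1.2,0,0,0,0],[0,0,0,0,0,0,0],[0,0,0,0,0,0,0]]'
python3 go.py 47.44 29 11 47.44 29 3.5
```

```text
t: 20.8
tcp_pos: [0.4731, 0.2865, 0.1101]
tcp_rot: [0.987, 0.163, -0.0, 0.001]
contact_force: [-0.2, 0.1, -1.3]
width: 0.36
t 20.8 tcp [0.4731 0.2865 0.1101] yaw 18.8 tilt [177.5  29.4  -0. ] w 0.36 F [-0.2  0.1 -1.3] j [-0.16  0.4  -0.54  1.91  0.26  0.9  -2.07]
tool shift cm [ 0.23 -0.29  0.01] len 0.4
tool shift cm [ 0.   -0.01  7.5 ] len 7.5
```

```bash
python3 -m handwheel '[[0,0.1,-0.2,1.5,0,0,0],[0,0,0,2.5,0,0,0],[0,0,0,1.8,0,0,0],[0,0,0,0.7,0,0,0],[0,0,0,0.4,0,0,0],[0,0,0,0.1,0,0,0],[0,0,0,0,0,0,0],[0,0,0,0,0,0,0]]'; python3 go.py 47.44 29 3.5
```

```text
t: 21.6
tcp_pos: [0.4731, 0.2911, 0.0418]
tcp_rot: [0.986, 0.164, 0.001, -0.0]
contact_force: [0.1, 0.4, -1.2]
width: 0.362
t 21.6 tcp [0.4731 0.2911 0.0418] yaw 18.9 tilt [-177.5  -29.5   -0.2] w 0.362 F [ 0.1  0.4 -1.2] j [-0.21  0.51 -0.5   1.94  0.34  0.78 -2.14]
tool shift cm [0.08 0.15 0.68] len 0.7
```

```bash
python3 -m handwheel '[[0,0,0.1,0.3,0,0,0],[0,0,0,0.1,0,0,0],[0,0,0,0.1,0,0,0],[0,0,0,0.1,0,0,0],[0,0,0,0,0,0,0]]'; python3 go.py 47.44 29 3.5
```

```text
t: 22.1
tcp_pos: [0.4727, 0.2897, 0.0354]
tcp_rot: [0.986, 0.164, 0.0, 0.0]
contact_force: [-2.0, -1.4, 4.6]
width: 0.366
t 22.1 tcp [0.4727 0.2897 0.0354] yaw 18.9 tilt [177.5  29.5   0. ] w 0.366 F [-2.  -1.4  4.6] j [-0.21  0.52 -0.5   1.94  0.35  0.77 -2.14]
tool shift cm [0.17 0.03 0.04] len 0.2
```

```bash
python3 -m handwheel '[[50,0,0,0,0,0,0],[70,0,0,0,0,0,0],[80,0,0,0,0,0,0],[80,0,0,0,0,0,0],[80,0,0,0,0,0,0],[80,0,0,0,0,0,0],[80,0,0,-1.5,0,0,0],[80,0,0,-3,0,0,0],[80,0,0,-4,0,0,0],[80,0,0,-4,0,0,0],[80,0,0,-3,0,0,0],[80,0,0,0,0,0,0]]'
python3 - <<'E'
from seg import *
p=cams.snapshot('scene');save(p,'sc4')
E
python3 go.py 46 -14 20
```

```text
t: 23.3
tcp_pos: [0.4759, 0.2926, 0.1968]
tcp_rot: [0.986, 0.164, 0.006, -0.002]
contact_force: [0.0, 0.7, -0.2]
width: 0.796
t 23.35 tcp [0.4745 0.2913 0.194 ] yaw 18.9 tilt [-177.4  -29.5   -0.7] w 0.8 F [ 0.  -0.8 -0.5] j [-0.12  0.3  -0.58  1.84  0.19  1.05 -2.02]
tool shift cm [-15.34  40.33  -0.76] len 43.2
```

View pics/sc4.png

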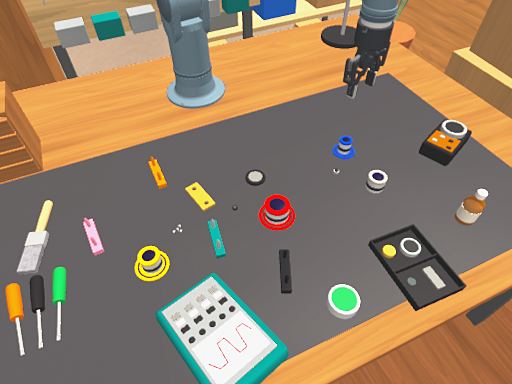

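```bash
python3 -m handwheel '[[80,-0.7,2,0,0,0,0],[80,-1.5,4,0,0,0,0],[80,-1.5,4,0,0,0,0],[80,-1.5,4,0,0,0,0],[80,-1.5,4,0,0,0,0],[80,-1.5,4,0,0,0,0],[80,-1.5,4,0,0,0,0],[80,-1.5,4,0,0,0,0],[80,-1.5,4,0,0,0,0],[80,-1.5,4,0,0,0,0],[80,-0.6,2.3,0,0,0,0],[80,0,0,0,0,0,6],[80,0,0,0,0,0,0],[80,0,0,0,0,0,0]]'
python3 go.py 46.4 -14.1 20
cat > spc.py <<'E'
import sys
from seg import *
s=env.sense();p=cams.snapshot('wrist');save(p,sys.argv[1])
for t,c,zz in (('spacer_mid','brass',.008),('pin_stand_seat','teal',.014)):
    for r in models.cut_out(p,t)[:4]:
        m=np.asarray(r['region']).astype(np.uint8)
        cs,_=cv2.findContours(m,cv2.RETR_EXTERNAL,cv2.CHAIN_APPROX_NONE);k=max(cs,key=len)[:,0,:]
        w=np.array([at(p,q,zz,s)[:2] for q in k]);print(t,round(r['p'],2),r['rect'],cv2.minAreaRect(w.astype(np.float32)*100))
    for r in models.pinpoint(p,t)[:4]: print(t,round(r['p'],2),np.round(r['position'],1),np.round(at(p,r['position'],.004 if 'sp' in t else .014,s),4))
    for b,ce,m in blobs(p,c,smin=80,vmin=60):
        if b[4]<300: continue
        cs,_=cv2.findContours(m.astype(np.uint8),cv2.RETR_EXTERNAL,cv2.CHAIN_APPROX_NONE);k=max(cs,key=len)[:,0,:]
        w=np.array([at(p,q,zz,s)[:2] for q in k]);print('colour',c,b,cv2.minAreaRect(w.astype(np.float32)*100))
E
python3 spc.py w5
```

```text
t: 24.75
tcp_pos: [0.4624, -0.1387, 0.1891]
tcp_rot: [0.994, 0.114, -0.001, -0.001]
contact_force: [0.2, 0.8, -0.3]
width: 0.795
t 24.75 tcp [ 0.4624 -0.1387  0.1891] yaw 13.1 tilt [-178.8  -20.5    0.2] w 0.795 F [ 0.2  0.8 -0.3] j [ 0.47  0.13 -0.28  2.02  0.04  1.   -1.17]
tool shift cm [ 0.1   0.26 -1.09] len 1.1
spacer_mid 0.71 [247.4, 134.9, 31.7, 70.3] ((46.41793441772461, -14.25166130065918), (8.97465991973877, 3.578990936279297), 13.096549987792969)
spacer_mid 0.84 [261.3 171.4] [ 0.4631 -0.1418  0.004 ]
colour brass [397  44  84  72 342] ((61.303550720214844, -30.722332000732422), (6.986515522003174, 9.152752876281738), 37.31248092651367)
colour brass [407  50  46  61 446] ((60.55903625488281, -30.05621337890625), (6.359037399291992, 4.825942039489746), 21.85160255432129)
colour brass [ 247  135   32   73 2114] ((46.30964279174805, -14.326876640319824), (8.993033409118652, 3.7385921478271484), 12.981271743774414)
colour brass [482 287  30  37 459] ((35.020240783691406, -51.71860885620117), (2.1157519817352295, 6.075925350189209), 72.09290313720703)
pin_stand_seat 0.82 [278.9, 235.0, 34.7, 70.0] ((34.039833068847656, -22.027563095092773), (11.038646697998047, 2.691436767578125), 1.7084752321243286)
pin_stand_seat 0.81 [273.1, 0.0, 52.4, 96.2] ((60.350276947021484, -15.035099983215332), (2.2329845428466797, 10.046873092651367), 82.30665588378906)
pin_stand_seat 0.62 [447.7, 167.2, 58.7, 78.9] ((47.84270095825195, -41.69453811645508), (10.139101028442383, 5.271861553192139), 4.959531784057617)
pin_stand_seat 0.94 [297.8 275.8] [ 0.3362 -0.2218  0.014 ]
pin_stand_seat 0.66 [297.3  45.7] [ 0.6061 -0.1475  0.014 ]
colour teal [ 274    0   55   99 1942] ((60.366371154785156, -15.07470703125), (2.2260539531707764, 10.00780200958252), 82.1268081665039)
```

View pics/w5.png

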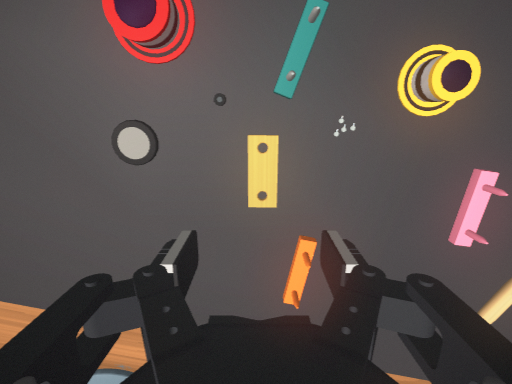

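```bash
python3 -m handwheel '[[60,0.1,0.3,2,0,0,0],[60,0,0,3,0,0,0],[60,0,0,3,0,0,0],[60,0,0,3,0,0,0],[60,0,0,2,0,0,0],[60,0,0,1,0,0,0],[60,0,0,0,0,0,0],[60,0,0,0,0,0,0]]'
python3 go.py 46.4 -14.2 2.7
```

```text
t: 25.8
tcp_pos: [0.4657, -0.1422, 0.0506]
tcp_rot: [0.994, 0.113, 0.001, 0.0]
contact_force: [-0.4, -1.0, 1.0]
width: 0.597
t 25.8 tcp [ 0.4657 -0.1422  0.0506] yaw 12.9 tilt [1.788e+02 2.030e+01 1.000e-01] w 0.597 F [-0.4 -1.   1. ] j [ 0.44  0.35 -0.25  2.1   0.13  0.7  -1.25]
tool shift cm [-0.16 -0.06  2.36] len 2.4
```

```bash
python3 -m handwheel '[[60,-0.1,0,1.2,0,0,0],[60,0,0,0.7,0,0,0],[60,0,0,0.3,0,0,0],[60,0,0,0,0,0,0],[60,0,0,0,0,0,0]]'
python3 go.py 46.4 -14.2 2.7; python3 spc.py w6
```

```text
t: 26.3
tcp_pos: [0.4639, -0.1424, 0.0279]
tcp_rot: [0.994, 0.112, 0.0, -0.0]
contact_force: [0.3, -0.3, -0.1]
width: 0.598
t 26.3 tcp [ 0.4639 -0.1424  0.0279] yaw 12.9 tilt [-178.9  -20.2   -0. ] w 0.598 F [ 0.3 -0.3 -0.1] j [ 0.43  0.39 -0.24  2.11  0.15  0.65 -1.26]
tool shift cm [ 0.02 -0.04  0.09] len 0.1
spacer_mid 0.89 [229.1, 157.0, 62.4, 127.3] ((46.335636138916016, -14.262063980102539), (9.066572189331055, 3.6215553283691406), 12.302556037902832)
spacer_mid 0.65 [257.  225.5] [ 0.4619 -0.1419  0.004 ]
colour brass [ 229  156   61  131 7084] ((46.36857986450195, -14.27499771118164), (9.103779792785645, 3.695589303970337), 12.651524543762207)
pin_stand_seat 0.83 [280.3, 0.0, 70.0, 86.8] ((57.50525665283203, -14.643860816955566), (2.2373712062835693, 4.432945251464844), 81.87638092041016)
colour teal [ 280    0   73   87 3160] ((57.50625991821289, -14.66950511932373), (2.194366455078125, 4.455227375030518), 81.98722839355469)
```

View pics/w6.png

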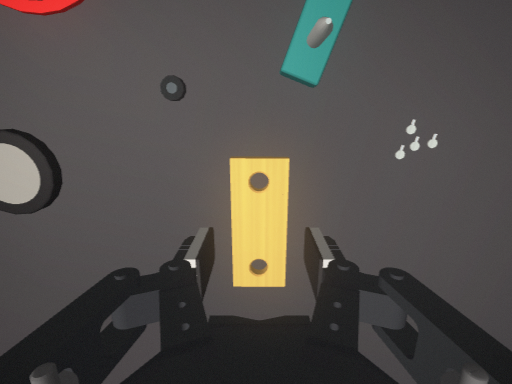

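```bash
python3 -m handwheel '[[60,0,0,0.15,0,0,0],[60,0,0,0,0,0,0],[45,0,0,0,0,0,0],[35,0,0,0,0,0,0],[20,0,0,0,0,0,0],[0,0,0,0,0,0,0],[0,0,0,0,0,0,0],[0,0,0,0,0,0,0],[0,0,0,0,0,0,0]]'
python3 go.py 46.4 -14.2 2.7
```

```text
t: 27.45
tcp_pos: [0.4638, -0.1424, 0.0264]
tcp_rot: [0.994, 0.112, 0.0, -0.0]
contact_force: [-0.0, 0.1, 0.4]
width: 0.001
t 27.45 tcp [ 0.4638 -0.1424  0.0264] yaw 12.9 tilt [-178.9  -20.2   -0. ] w 0.001 F [-0.   0.1  0.4] j [ 0.43  0.39 -0.24  2.11  0.15  0.65 -1.26]
tool shift cm [ 0.03 -0.04 -0.06] len 0.1
```

```bash
python3 spc.py w7
```

```text
spacer_mid 0.61 [225.4, 157.3, 65.2, 80.5] ((48.215065002441406, -13.838750839233398), (5.244667053222656, 3.611417293548584), 12.390715599060059)
spacer_mid 0.77 [255.9 228.7] [ 0.4601 -0.1416  0.004 ]
colour brass [ 229  157   61   89 4177] ((47.92963790893555, -13.936504364013672), (5.829943656921387, 3.678252935409546), 12.670463562011719)
pin_stand_seat 0.81 [278.6, 0.7, 74.2, 83.7] ((57.47199249267578, -14.6307373046875), (2.24226975440979, 4.396456718444824), 82.10749816894531)
colour teal [ 280    0   73   87 3160] ((57.4720573425293, -14.66961669921875), (2.194162130355835, 4.386917591094971), 82.07320404052734)
```

View pics/w7.png

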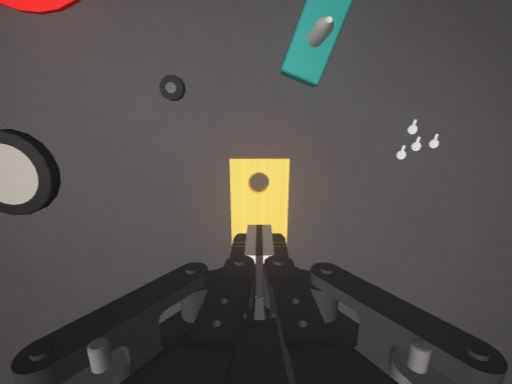

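```bash
python3 -m handwheel '[[60,0,0,0,0,0,0],[60,0,0,0,0,0,0],[60,0,0,0,0,0,0],[60,0,0,0,0,0,0],[60,0,0,0,0,0,0],[60,0,0,0.4,0,0,0],[60,0,0,0,0,0,0],[60,0,0,0,0,0,0]]'
python3 -m handwheel '[[60,0,0,0.2,0,0,0],[60,0,0,0,0,0,0]]';python3 -m handwheel '[[60,0,0,0.15,0,0,0],[60,0,0,0,0,0,0]]'
```

```text
t: 28.5
tcp_pos: [0.4636, -0.1423, 0.0221]
tcp_rot: [0.994, 0.112, -0.0, -0.0]
contact_force: [0.1, 0.1, -0.1]
width: 0.6
t: 28.7
tcp_pos: [0.4636, -0.1424, 0.0201]
tcp_rot: [0.994, 0.112, -0.0, -0.0]
contact_force: [0.4, 0.6, 0.4]
width: 0.598
t: 28.9
tcp_pos: [0.4637, -0.1424, 0.0187]
tcp_rot: [0.994, 0.112, -0.0, -0.0]
contact_force: [0.1, 0.6, -0.4]
width: 0.6
```

```bash
python3 -m handwheel '[[50,0,0,0,0,0,0],[45,0,0,0,0,0,0],[40,0,0,0,0,0,0],[36,0,0,0,0,0,0],[30,0,0,0,0,0,0]]';python3 -m handwheel '[[10,0,0,0,0,0,0],[0,0,0,0,0,0,0],[0,0,0,0,0,0,0],[0,0,0,0,0,0,0]]'
```

```text
t: 29.4
tcp_pos: [0.4638, -0.1424, 0.0189]
tcp_rot: [0.994, 0.112, 0.0, 0.0]
contact_force: [0.2, 0.3, -0.8]
width: 0.3
t: 29.8
tcp_pos: [0.4638, -0.1424, 0.0189]
tcp_rot: [0.994, 0.112, 0.0, -0.0]
contact_force: [0.2, -0.2, -0.1]
width: -0.002
```

```bash
python3 spc.py w8|grep spacer
python3 - <<'E'
from h import *
p=cams.snapshot('scene');save(p,'sc5')
cv2.imwrite('pics/sc5c.png',cv2.resize(p['pixels'][130:260,130:300,::-1],None,fx=4,fy=4,interpolation=cv2.INTER_CUBIC))
E
```

```text
spacer_mid 0.84 [256.9 229. ] [ 0.4633 -0.1416  0.004 ]
```

View pics/w8.png

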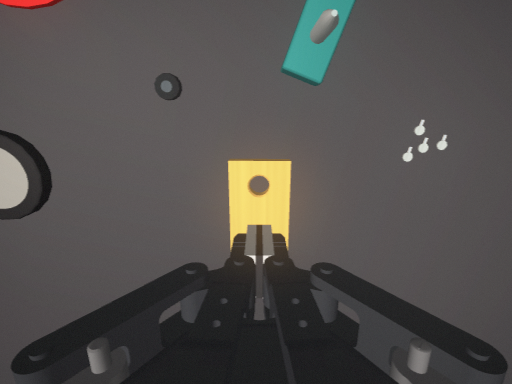

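View pics/sc5c.png

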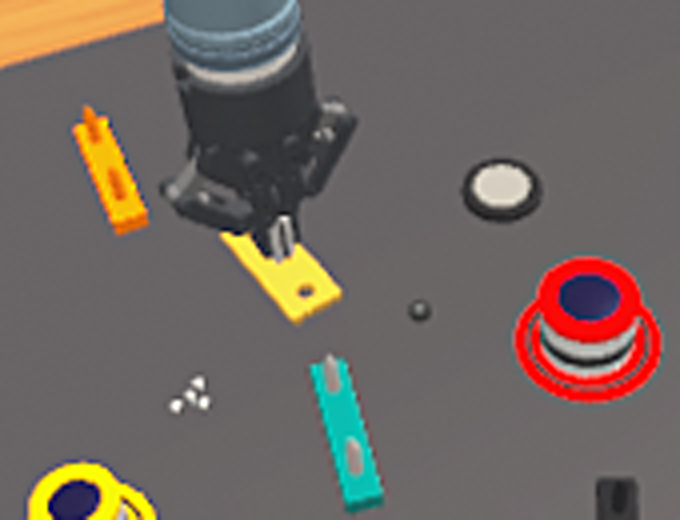

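Run:
```python
from h import *
p=cams.snapshot('wrist');T=np.array(p['T_tool_cam']);K=p['camera_matrix']
for uv in [(259,225),(205,228),(259,250)]:
    d=T[:3,:3]@np.array([(uv[0]-K[0,2])/K[0,0],-(uv[1]-K[1,2])/K[1,1],-1.])
    for x in (.011,-.0,-.011): print(uv,x,np.round(T[:3,3]+d*(x-T[0,3])/d[0],4))
```

```text
(259, 225) 0.011 [ 0.011   0.0004 -0.0049]
(259, 225) -0.0 [0.     0.0004 0.0204]
(259, 225) -0.011 [-0.011   0.0004  0.0458]
(205, 228) 0.011 [ 0.011  -0.0286 -0.0088]
(205, 228) -0.0 [ 0.     -0.0339  0.0159]
(205, 228) -0.011 [-0.011  -0.0393  0.0405]
(259, 250) 0.011 [ 0.011   0.0004 -0.0329]
(259, 250) -0.0 [ 0.      0.0004 -0.0128]
(259, 250) -0.011 [-0.011   0.0004  0.0074]
```

```bash
for i in 1 2 ; do python3 -m handwheel '[[0,0,0,0.15,0,0,0],[0,0,0,0,0,0,0]]' | egrep 'tcp_pos|force'; done
```

```text
tcp_pos: [0.4636, -0.1424, 0.0172]
contact_force: [0.5, 0.2, 0.4]
tcp_pos: [0.4637, -0.1424, 0.0157]
contact_force: [0.1, -0.5, 0.8]
```

```bash
for i in 1 2 ; do python3 -m handwheel '[[0,0,0,0.15,0,0,0],[0,0,0,0,0,0,0]]' | egrep 'tcp_pos|force'; done
python3 - <<'E'
from h import *
p=cams.snapshot('scene');save(p,'sc6')
cv2.imwrite('pics/sc6c.png',cv2.resize(p['pixels'][150:220,160:240,::-1],None,fx=8,fy=8,interpolation=cv2.INTER_CUBIC))
E
```

```text
tcp_pos: [0.4637, -0.1424, 0.0142]
contact_force: [-0.1, 0.0, -0.1]
tcp_pos: [0.4636, -0.1424, 0.0127]
contact_force: [0.3, -0.2, 0.7]
```

View pics/sc6c.png

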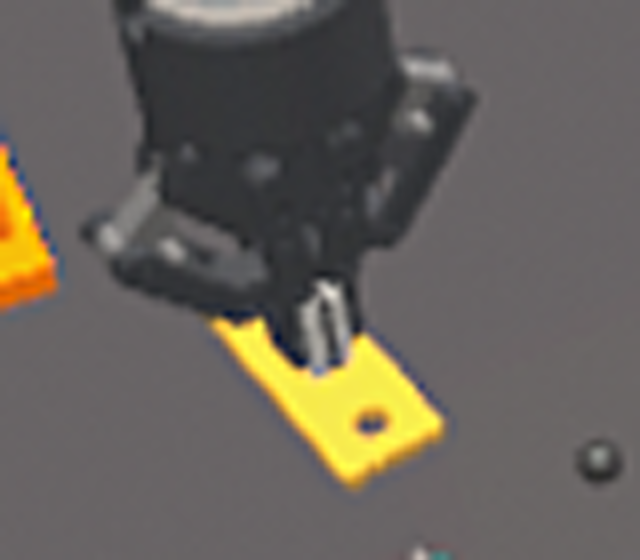

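```bash
python3 - <<'E'
from h import *
p=cams.snapshot('scene')
M=np.array(p['camera_from_world']);K=p['camera_matrix']
for z in (-.005,0,.004,.008,.012,.016,.02):
    c=M@np.array([.4745,-.1399,z,1]);print(z,K[0,2]+K[0,0]*c[0]/-c[2],K[1,2]-K[1,1]*c[1]/-c[2])
for uv in [(200.6,196.5)]: print([np.round(at(p,uv,z),4) for z in (.008,.012)])
E
for i in 1 2 ; do python3 -m handwheel '[[0,0,0,0.1,0,0,0],[0,0,0,0,0,0,0]]' | egrep 'tcp_pos|force'; done
```

```text
-0.005 202.15786310512527 201.06966394422813
0 201.9285380365546 199.84063759193103
0.004 201.74372167274313 198.8501476168238
0.008 201.5576867842176 197.8531271782402
0.012 201.37042128021872 196.84951147793618
0.016 201.18191290949636 195.83923485754588
0.02 200.99214925763775 194.82223078426247
[array([ 0.4692, -0.1407,  0.008 ]), array([ 0.4726, -0.1413,  0.012 ])]
tcp_pos: [0.4638, -0.1424, 0.0118]
contact_force: [1.0, 0.4, -0.4]
tcp_pos: [0.4637, -0.1424, 0.0108]
contact_force: [-0.2, 0.1, 0.0]
```

```bash
for i in 1 2 3; do python3 -m handwheel '[[0,0,0,0.1,0,0,0],[0,0,0,0,0,0,0]]' | egrep 'tcp_pos|force'; done
```

```text
tcp_pos: [0.4637, -0.1424, 0.0097]
contact_force: [-0.2, -0.7, 0.0]
tcp_pos: [0.4638, -0.1424, 0.0088]
contact_force: [1.0, 0.2, -0.3]
tcp_pos: [0.4639, -0.1425, 0.0087]
contact_force: [-2.4, 0.7, 7.7]
```

```bash
python3 -m handwheel '[[0,0,0,-0.6,0,0,0],[60,0,0,0,0,0,0],[60,0,0,0,0,0,0],[60,0,0,0,0,0,0],[60,0,0,0,0,0,0],[60,0,0,0.5,0,0,0],[60,0,0,0.4,0,0,0],[60,0,0,0,0,0,0]]';  python3 -m handwheel '[[60,0,0,0.2,0,0,0],[60,0,0,0,0,0,0]]' | egrep 'tcp_pos|force';python3 -m handwheel '[[60,0,0,0.15,0,0,0],[60,0,0,0,0,0,0]]' | egrep 'tcp_pos|force'
```

```text
t: 32.85
tcp_pos: [0.463, -0.1422, 0.004]
tcp_rot: [0.994, 0.112, -0.001, -0.0]
contact_force: [-0.7, 0.8, -0.1]
width: 0.598
tcp_pos: [0.4636, -0.1423, 0.0026]
contact_force: [0.6, -0.1, -0.7]
tcp_pos: [0.4638, -0.1425, 0.0013]
contact_force: [-0.3, -0.3, 0.1]
```

```bash
python3 -m handwheel '[[60,0,0,0.1,0,0,0],[50,0,0,0,0,0,0],[45,0,0,0,0,0,0],[40,0,0,0,0,0,0],[36,0,0,0,0,0,0],[30,0,0,0,0,0,0]]';python3 -m handwheel '[[10,0,0,0,0,0,0],[0,0,0,0,0,0,0],[0,0,0,0,0,0,0],[0,0,0,0,0,0,0]]'
```

```text
t: 33.85
tcp_pos: [0.4641, -0.1425, 0.0008]
tcp_rot: [0.994, 0.112, 0.0, 0.0]
contact_force: [-2.3, -0.3, 4.7]
width: 0.397
t: 34.25
tcp_pos: [0.4641, -0.1425, 0.0008]
tcp_rot: [0.994, 0.112, 0.0, 0.0]
contact_force: [-0.7, -0.1, 5.2]
width: 0.399
```

```bash
python3 -m handwheel '[[0,0,0,-1,0,0,0],[0,0,0,-2,0,0,0],[0,0,0,-3,0,0,0],[0,0,0,-3,0,0,0],[0,0,0,-1,0,0,0],[0,0,0,0,0,0,0],[0,0,0,0,0,0,0]]'; python3 spc.py w9
python3 - <<'E'
from h import *
p=cams.snapshot('scene');save(p,'sc7')
cv2.imwrite('pics/sc7c.png',cv2.resize(p['pixels'][110:240,140:270,::-1],None,fx=5,fy=4.5,interpolation=cv2.INTER_CUBIC))
E
```

```text
t: 34.95
tcp_pos: [0.4629, -0.1423, 0.0995]
tcp_rot: [0.994, 0.112, -0.001, -0.0]
contact_force: [0.1, 0.2, -0.9]
width: 0.398
spacer_mid 0.81 [219.5, 164.9, 74.8, 147.9] ((41.203983306884766, -15.366353034973145), (15.822270393371582, 6.238462448120117), 12.67344856262207)
spacer_mid 0.71 [53.9, 0.0, 82.6, 22.4] ((57.5749397277832, 0.9209065437316895), (1.51768159866333, 6.212289333343506), 12.785442352294922)
spacer_mid 0.62 [256.8 242.9] [ 0.4122 -0.152   0.004 ]
colour brass [ 445   15   67  102 1690] ((60.02714920043945, -29.082378387451172), (7.4486165046691895, 5.1576457023620605), 27.46165657043457)
colour brass [460  29  52  76 850] ((60.29528045654297, -29.61009979248047), (5.557197093963623, 3.973818302154541), 27.461639404296875)
colour brass [500  38  12  54 465] ((60.912845611572266, -31.04774284362793), (3.9889371395111084, 0.8529295325279236), 27.46164894104004)
colour brass [ 219  164   82  151 9928] ((41.22428894042969, -15.472055435180664), (15.818367004394531, 7.856871128082275), 12.814515113830566)
pin_stand_seat 0.98 [272.1, 1.4, 62.6, 91.0] ((58.792118072509766, -14.824119567871094), (2.190361738204956, 6.907762050628662), 81.9872817993164)
pin_stand_seat 0.62 [297.4, 309.0, 2.2, 3.2] ((35.187835693359375, -20.886703491210938), (0.19712617993354797, 0.6072735786437988), 89.40771484375)
pin_stand_seat 0.76 [309.7  21.5] [ 0.6033 -0.1494  0.014 ]
pin_stand_seat 0.2 [256.8 242.3] [ 0.4179 -0.1508  0.014 ]
colour teal [ 274    0   62   94 2597] ((58.78599548339844, -14.853423118591309), (2.2047955989837646, 6.9067702293396), 82.1230239868164)
```

View pics/w9.png

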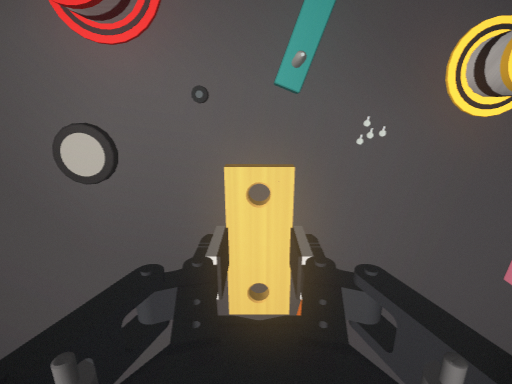

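View pics/sc7c.png

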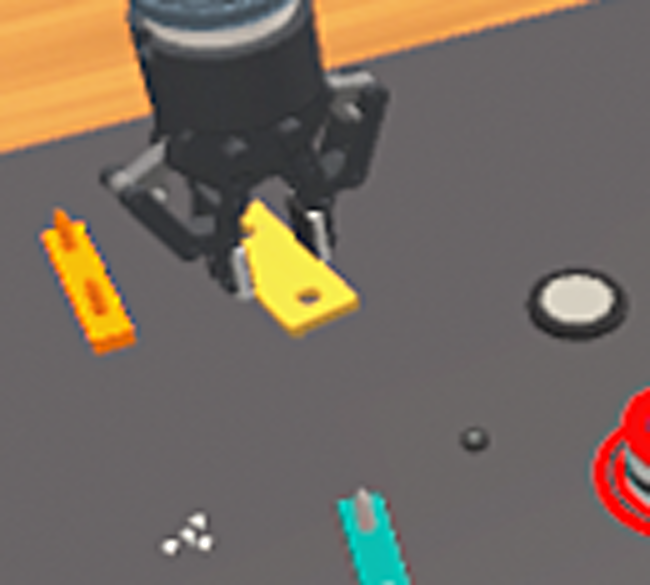

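```bash
cat > held.py <<'E'
import sys
from seg import *
s=env.sense();p=cams.snapshot('wrist');save(p,sys.argv[1])
zt=s['tcp_pos'][2]+.0072
M=R.from_quat(s['tcp_rot']).as_matrix();t=np.array(s['tcp_pos'])
print('tcp',np.round(t,4),'yaw',np.degrees(np.arctan2(M[1,0],M[0,0])))
for b,ce,m in blobs(p,'brass',smin=80,vmin=60):
    if b[4]<4000: continue
    cs,h=cv2.findContours(m.astype(np.uint8),cv2.RETR_CCOMP,cv2.CHAIN_APPROX_NONE)
    H=[]
    for k,hh in zip(cs,h[0]):
        k=k[:,0,:]
        if len(k)<20: continue
        w=np.array([at(p,q,zt,s)[:2] for q in k]).astype(np.float32)*100
        if hh[3]<0: print('plate',cv2.minAreaRect(w))
        else:
            c=cv2.minEnclosingCircle(w);H.append(np.mean(w,0));print('hole',c,k.mean(0))
    if len(H)==2: print('mid',np.mean(H,0),'ang',np.degrees(np.arctan2(*(H[1]-H[0])[::-1])),np.linalg.norm(H[1]-H[0]))
for b,ce,m in blobs(p,'teal',smin=80,vmin=60):
    if b[4]<500: continue
    cs,_=cv2.findContours(m.astype(np.uint8),cv2.RETR_EXTERNAL,cv2.CHAIN_APPROX_NONE);k=max(cs,key=len)[:,0,:]
    print('teal',b,cv2.minAreaRect(np.array([at(p,q,.014,s)[:2] for q in k]).astype(np.float32)*100))
E
python3 held.py w10; python3 go.py 60.4 -14.85 10
```

```text
tcp [ 0.463  -0.1422  0.0993] yaw 12.907249394461068
plate ((46.285221099853516, -14.260941505432129), (9.13235855102539, 4.590052604675293), 12.852904319763184)
hole ((43.60100555419922, -14.838935852050781), 0.4996511936187744) [258.13157895 287.68421053]
hole ((49.312416076660156, -13.562742233276367), 0.5818229913711548) [258.58928571 192.05357143]
mid [ 46.45026  -14.184643] ang 12.5224 5.8063693
teal [ 274    0   63   94 2602] ((58.783565521240234, -14.856374740600586), (2.2001986503601074, 6.922672748565674), 82.07654571533203)
t 35.3 tcp [ 0.4632 -0.1422  0.0995] yaw 12.9 tilt [-1.788e+02 -2.020e+01  1.000e-01] w 0.4 F [ 0.6 -0.4 -0.3] j [ 0.46  0.26 -0.27  2.08  0.1   0.81 -1.22]
tool shift cm [13.58  3.76 -0.07] len 14.1
```

```bash
python3 -m handwheel '[[0,1,0.2,-0.5,0,0,6],[0,1,0.2,-0.5,0,0,7],[0,1,0,-1,0,0,7.8],[0,0,0,0,0,0,0],[0,0,0,0,0,0,0]]'; python3 held.py w11;  python3 go.py 60.4 -14.85 12
```

```text
t: 35.8
tcp_pos: [0.4939, -0.1428, 0.1201]
tcp_rot: [0.998, -0.067, -0.0, -0.0]
contact_force: [-0.4, -0.1, -1.1]
width: 0.396
tcp [ 0.4939 -0.1428  0.1201] yaw -7.722369389061527
plate ((58.31209182739258, -23.575437545776367), (4.82721471786499, 3.259072780609131), 82.17440795898438)
plate ((49.37782287597656, -14.362701416015625), (4.5210418701171875, 9.12441349029541), 82.17271423339844)
hole ((46.65973663330078, -13.949769020080566), 0.5261082053184509) [258.52631579 287.89473684]
hole ((52.40407180786133, -14.7407808303833), 0.5800074934959412) [258.81818182 192.07272727]
mid [ 49.553284 -14.33063 ] ang -7.997873 5.8152494
teal [ 236    0   28  125 2987] ((60.24019241333008, -15.063377380371094), (2.1961069107055664, 9.581198692321777), 82.12957763671875)
t 35.85 tcp [ 0.4932 -0.1428  0.1197] yaw -7.8 tilt [-179.6   12.2    0.2] w 0.396 F [-1.1  0.3 -0.5] j [ 0.39  0.28 -0.22  2.01  0.08  0.86 -1.57]
tool shift cm [11.05 -0.93 -0.05] len 11.1
```

View pics/w11.png

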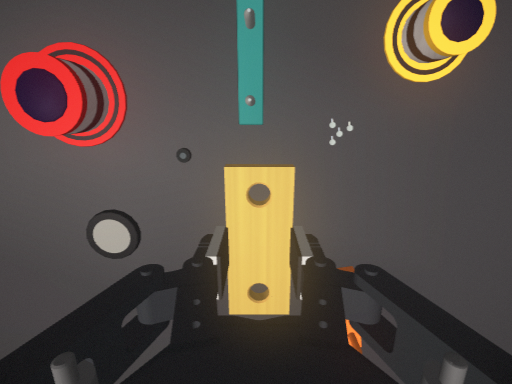

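```bash
python3 -m handwheel '[[0,1,-0.2,0,0,0,0],[0,1,-0.2,0,0,0,0],[0,1,-0.2,0,0,0,0],[0,0,0,0,0,0,0],[0,0,0,0,0,0,0]]'; python3 held.py w12;  python3 go.py 60.4 -14.85 12
python3 - <<'E'
import cv2
a=cv2.imread('pics/w12.png');cv2.imwrite('pics/w12c.png',cv2.resize(a[20:220,190:340],None,fx=3.5,fy=2.9,interpolation=cv2.INTER_CUBIC))
E
```

```text
t: 36.35
tcp_pos: [0.5251, -0.1409, 0.1202]
tcp_rot: [0.998, -0.069, -0.0, -0.0]
contact_force: [0.2, -0.4, -1.9]
width: 0.395
tcp [ 0.5251 -0.1409  0.1202] yaw -7.862484601020078
plate ((60.071170806884766, -23.534652709960938), (4.826094627380371, 3.9490294456481934), 75.0063247680664)
hole ((60.32343292236328, -24.573299407958984), 0.9576342105865479) [460.89256198  63.72727273]
hole ((60.200035095214844, -23.268836975097656), 1.3754234313964844) [422.32544379  72.31360947]
hole ((60.17675018310547, -23.183557510375977), 1.692897915840149) [416.75451264  73.22743682]
plate ((52.49319076538086, -14.171852111816406), (4.523477077484131, 9.123207092285156), 82.04273986816406)
hole ((49.780277252197266, -13.727121353149414), 0.4994320571422577) [258.5        287.84210526]
hole ((55.5450325012207, -14.55859088897705), 0.580386221408844) [258.64814815 191.94444444]
mid [ 52.674015 -14.137157] ang -8.064689 5.8178596
teal [ 244   38   27  120 2789] ((60.47080993652344, -15.07503890991211), (2.205068349838257, 9.85436725616455), 81.9323501586914)
t 36.4 tcp [ 0.5245 -0.1411  0.1201] yaw -7.9 tilt [-1.796e+02  1.240e+01  1.000e-01] w 0.399 F [-0.2  1.3 -0.8] j [ 0.37  0.33 -0.21  1.94  0.09  0.88 -1.59]
tool shift cm [ 7.97 -0.35  0.01] len 8.0
```

View pics/w12.png

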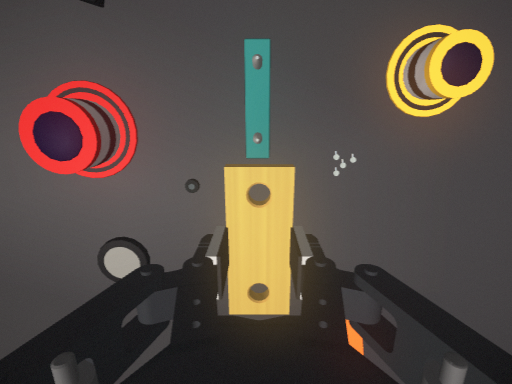

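View pics/w12c.png

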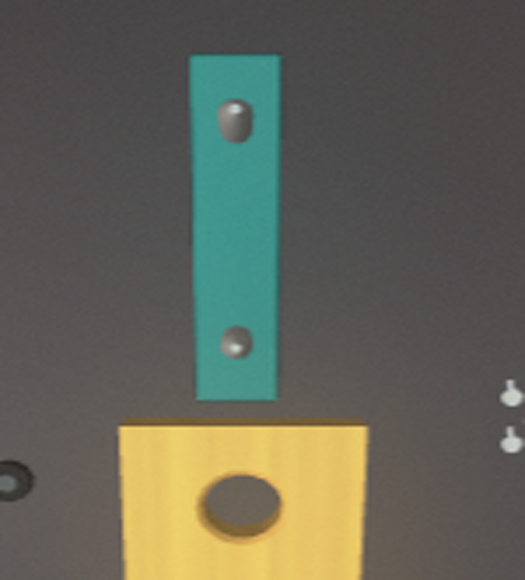

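Run:
```python
from h import *
s=env.sense();p=cams.snapshot('wrist')
for uv in [(257.4,137.9),(257.4,57.5)]:
    print(np.round(at(p,uv,.044,s)*100,2),np.round(at(p,uv,.014,s)*100,2))
M=R.from_quat(s['tcp_rot']).as_matrix();d=np.array([.6045,-.1508,0])-s['tcp_pos'];print(s['tcp_pos'],M.T@d)
q=models.pinpoint(p,'pin_stand_seat');print([(r['p'],r['position'],at(p,r['position'],.014,s)) for r in q[:2]])
```

```text
[ 57.52 -14.74   4.4 ] [ 57.26 -14.68   1.4 ]
[ 63.3  -15.56   4.4 ] [ 63.83 -15.62   1.4 ]
[ 0.52453308 -0.14106165  0.1201471 ] [ 0.08064478 -0.00131585  0.12008147]
[(0.85, [350.0, 336.0], array([ 0.33807303, -0.2199558 ,  0.014     ])), (0.78, [255.0, 100.6], array([ 0.60465162, -0.14927728,  0.014     ]))]
```

```bash
python3 -m handwheel '[[0,1,0,0,0,0,0],[0,2,-0.1,0,0,0,0],[0,2,-0.1,0,0,0,0],[0,2,0,0,0,0,0],[0,1,0,0,0,0,0],[0,0,0,2,0,0,0],[0,0,0,2,0,0,0],[0,0,0,1,0,0,0],[0,0,0,0,0,0,0],[0,0,0,0,0,0,0],[0,0,0,0,0,0,0]]'; python3 go.py 60.42 -15.1 6
```

```text
t: 37.6
tcp_pos: [0.6053, -0.1503, 0.0717]
tcp_rot: [0.998, -0.069, 0.001, 0.0]
contact_force: [-0.4, -0.2, -1.3]
width: 0.401
t 37.6 tcp [ 0.6053 -0.1503  0.0717] yaw -7.9 tilt [179.6 -12.4   0.2] w 0.401 F [-0.4 -0.2 -1.3] j [ 0.33  0.52 -0.19  1.77  0.13  0.86 -1.63]
tool shift cm [-0.1   0.08  1.17] len 1.2
```

```bash
python3 -m handwheel '[[0,-0.1,0.1,0.5,0,0,0],[0,0,0,0.5,0,0,0],[0,0,0,0.5,0,0,0],[0,0,0,0,0,0,0],[0,0,0,0,0,0,0]]'; python3 go.py 60.42 -15.1 4; python3 held.py w13
python3 - <<'E'
from h import *
p=cams.snapshot('scene');save(p,'sc8')
cv2.imwrite('pics/sc8c.png',cv2.resize(p['pixels'][180:270,170:270,::-1],None,fx=7,fy=6.5,interpolation=cv2.INTER_CUBIC))
E
```

```text
t: 38.1
tcp_pos: [0.6028, -0.1509, 0.055]
tcp_rot: [0.998, -0.069, -0.0, -0.0]
contact_force: [0.0, -0.6, -0.3]
width: 0.399
t 38.1 tcp [ 0.6028 -0.1509  0.055 ] yaw -7.9 tilt [-1.796e+02  1.240e+01  1.000e-01] w 0.399 F [ 0.  -0.6 -0.3] j [ 0.33  0.54 -0.19  1.78  0.13  0.83 -1.63]
tool shift cm [ 0.14 -0.01  1.5 ] len 1.5
tcp [ 0.6028 -0.1509  0.055 ] yaw -7.899569660680324
plate ((60.275394439697266, -15.100057601928711), (3.7726359367370605, 9.125182151794434), 81.99706268310547)
hole ((57.548458099365234, -14.750057220458984), 0.5261227488517761) [258.52631579 287.89473684]
hole ((63.320552825927734, -15.540451049804688), 0.6061558127403259) [258.94642857 192.07142857]
mid [ 60.440468 -15.143182] ang -8.239863 5.815744
teal [ 277    0  152   52 4236] ((71.43351745605469, -22.240127563476562), (8.853132247924805, 2.7065436840057373), 81.99432373046875)
teal [242 142  32  22 674] ((64.6858901977539, -15.651826858520508), (2.1261825561523438, 1.4267098903656006), 81.99703979492188)
```

View pics/w13.png

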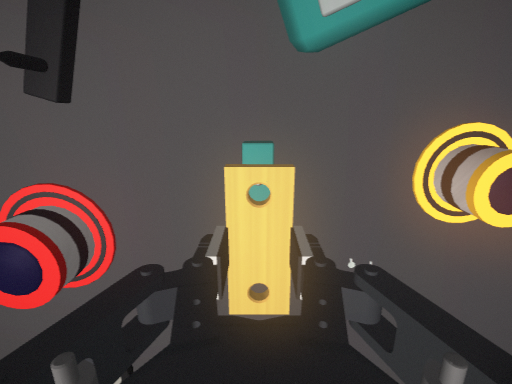

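View pics/sc8c.png

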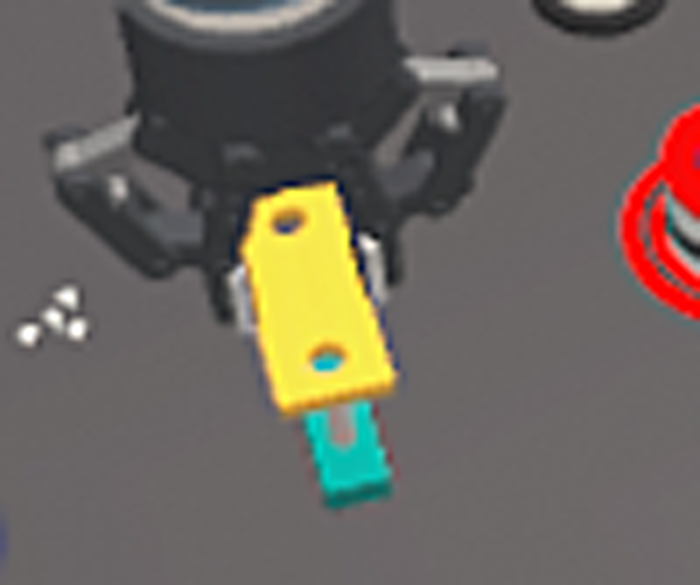

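```bash
python3 -m handwheel '[[0,0.1,0,0.2,0,0,0],[0,0,0,0.3,0,0,0],[0,0,0,0.3,0,0,0],[0,0,0,0.2,0,0,0],[0,0,0,0,0,0,0],[0,0,0,0,0,0,0]]';python3 held.py w14
python3 - <<'E'
from h import *
p=cams.snapshot('scene');save(p,'sc9')
cv2.imwrite('pics/sc9c.png',cv2.resize(p['pixels'][180:270,170:270,::-1],None,fx=7,fy=6.5,interpolation=cv2.INTER_CUBIC))
a=cv2.imread('pics/w14.png');cv2.imwrite('pics/w14c.png',cv2.resize(a[130:320,200:320],None,fx=4,fy=3,interpolation=cv2.INTER_CUBIC))
E
```

```text
t: 38.8
tcp_pos: [0.604, -0.1511, 0.0452]
tcp_rot: [0.998, -0.069, -0.0, -0.0]
contact_force: [0.5, 0.0, -0.5]
width: 0.398
tcp [ 0.604  -0.1511  0.0452] yaw -7.900485878375409
plate ((60.39448165893555, -15.132715225219727), (3.7221264839172363, 9.122567176818848), 81.99528503417969)
hole ((57.66913604736328, -14.77295207977295), 0.5260648131370544) [258.52631579 287.81578947]
hole ((63.43966293334961, -15.563217163085938), 0.6062242984771729) [258.94642857 192.125     ]
mid [ 60.561604 -15.16619 ] ang -8.241151 5.805965
teal [ 280    0  151   51 4277] ((71.34228515625, -22.08110809326172), (8.329769134521484, 2.5110671520233154), 81.99510192871094)
teal [241 146  34  18 593] ((64.8213119506836, -15.676229476928711), (2.1308815479278564, 1.0980007648468018), 81.99517822265625)
```

View pics/w14c.png

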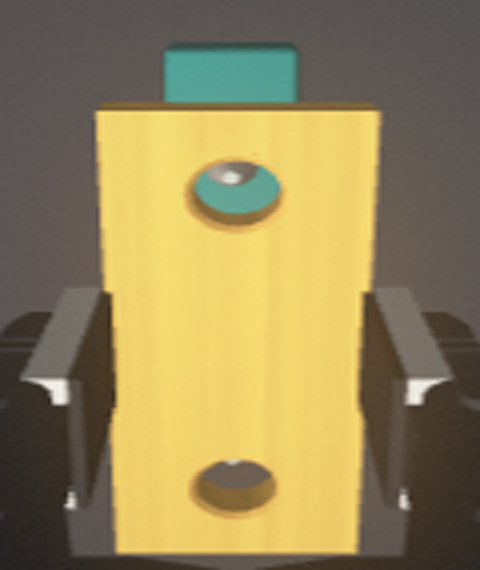

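View pics/sc9c.png

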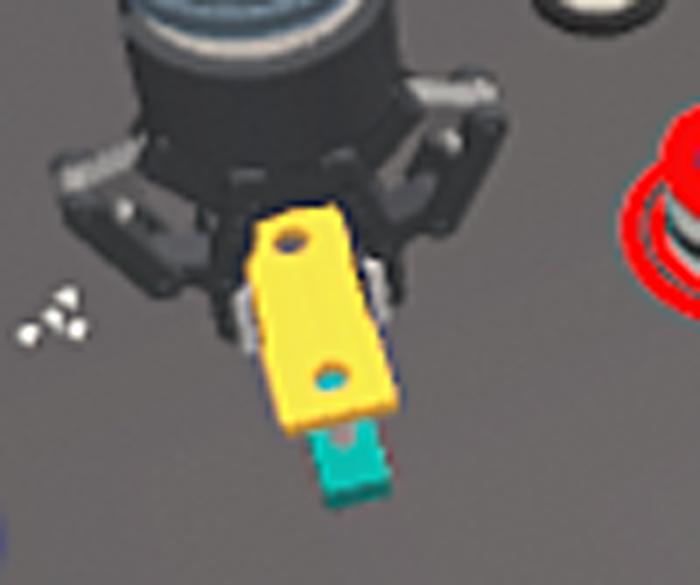

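Run:
```python
from h import *
s=env.sense();p=cams.snapshot('wrist');M=R.from_quat(s['tcp_rot']).as_matrix()
W=[]
for uv in [(258,189.3),(258,283.7)]:
    w=at(p,uv,.044,s);print(np.round(w*100,2),np.round(100*M.T@(w-s['tcp_pos']),2))
# hole centres in tool from top rim: far rim ellipse crop centre (236,193), near (234,487)
for uv in [(200+235/4,130+195/3),(200+234/4,130+487/3)]:
    w=at(p,uv,s['tcp_pos'][2]+.0072,s);print('hole',np.round(100*M.T@(w-s['tcp_pos']),2))
# edges: front top edge row 130+109/3, rear 130+553/3
for uv in [(258,130+109/3),(258,130+553/3)]:
    w=at(p,uv,s['tcp_pos'][2]+.0072,s);print('edge',np.round(100*M.T@(w-s['tcp_pos']),2))
```

```text
[ 63.37 -15.52   4.4 ] [ 2.98 -0.    0.15]
[ 57.38 -14.67   4.4 ] [-3.07 -0.02  0.15]
hole [ 2.92  0.04 -0.72]
hole [-3.04  0.01 -0.72]
edge [ 4.44  0.   -0.72]
edge [-4.59 -0.02 -0.72]
```

```bash
python3 -m handwheel '[[0,0,0,0.3,0,0,0],[0,0,0,0.3,0,0,0],[0,0,0,0.3,0,0,0],[0,0,0,0.3,0,0,0],[0,0,0,0,0,0,0]]'; python3 -m handwheel '[[0,0,0,0.4,0,0,0],[0,0,0,0.4,0,0,0],[0,0,0,0.3,0,0,0],[0,0,0,0.2,0,0,0],[0,0,0,0,0,0,0]]'
```

```text
t: 39.45
tcp_pos: [0.6035, -0.151, 0.0326]
tcp_rot: [0.998, -0.069, -0.001, -0.0]
contact_force: [0.4, 0.4, -1.1]
width: 0.4
t: 39.95
tcp_pos: [0.6037, -0.1511, 0.0199]
tcp_rot: [0.998, -0.069, -0.0, -0.0]
contact_force: [0.1, 0.7, -0.7]
width: 0.399
```

Threading freely; now the last 5 mm.

```bash
python3 -m handwheel '[[0,0,0,0.2,0,0,0],[0,0,0,0.1,0,0,0],[0,0,0,0,0,0,0]]'; python3 -m handwheel '[[0,0,0,0.1,0,0,0],[0,0,0,0.1,0,0,0],[0,0,0,0,0,0,0]]'
```

```text
t: 40.25
tcp_pos: [0.604, -0.1511, 0.0173]
tcp_rot: [0.998, -0.069, -0.0, -0.0]
contact_force: [-0.9, 0.3, -1.3]
width: 0.396
t: 40.55
tcp_pos: [0.604, -0.1511, 0.0152]
tcp_rot: [0.998, -0.069, -0.0, -0.0]
contact_force: [-0.2, -0.5, -0.3]
width: 0.396
```

```bash
python3 -m handwheel '[[0,0,0,0.05,0,0,0],[0,0,0,0.05,0,0,0],[0,0,0,0,0,0,0]]'; python3 -m handwheel '[[45,0,0,0,0,0,0],[50,0,0,0,0,0,0],[55,0,0,0,0,0,0],[60,0,0,0,0,0,0],[60,0,0,0,0,0,0],[60,0,0,0,0,0,0]]';python3 held.py w15
```

```text
t: 40.85
tcp_pos: [0.6041, -0.1512, 0.0149]
tcp_rot: [0.998, -0.069, -0.0, 0.0]
contact_force: [-1.0, 0.8, 3.2]
width: 0.394
t: 41.45
tcp_pos: [0.6041, -0.1511, 0.0143]
tcp_rot: [0.998, -0.069, 0.0, -0.0]
contact_force: [-0.0, -0.2, -0.7]
width: 0.601
tcp [ 0.6041 -0.1511  0.0143] yaw -7.899203027321423
plate ((60.401920318603516, -15.154930114746094), (3.700216054916382, 9.134720802307129), 81.77696228027344)
hole ((63.171607971191406, -15.543882369995117), 0.7982861995697021) [258.05555556 196.19444444]
teal [ 293    0  117   35 2652] ((71.01239776611328, -20.891666412353516), (5.300085067749023, 1.3826979398727417), 81.99629211425781)
```

View pics/w15.png

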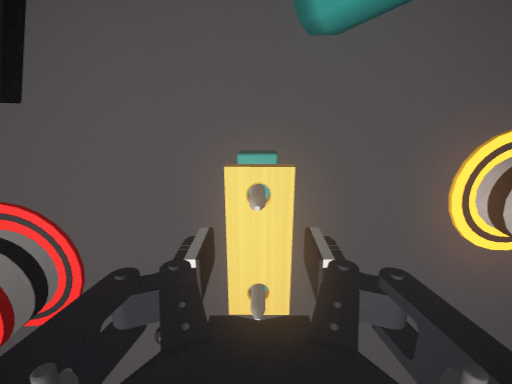

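```bash
python3 -m handwheel '[[60,0,0,-0.5,0,0,0],[60,0,0,-1,0,0,0],[60,0,0,-2,0,0,0],[60,0,0,-4,0,0,0],[60,0,0,-4,0,0,0],[60,-3,0,-4,0,0,0],[60,-4,0,-2,0,0,0],[60,-4,0,0,0,0,0],[60,0,0,0,0,0,0],[60,0,0,0,0,0,0],[60,0,0,0,0,0,0]]'
python3 - <<'E'
from seg import *
s=env.sense();p=cams.snapshot('wrist');save(p,'w16')
p=cams.snapshot('scene');save(p,'sc10')
cv2.imwrite('pics/sc10c.png',cv2.resize(p['pixels'][120:290,120:400,::-1],None,fx=2.85,fy=2.85,interpolation=cv2.INTER_CUBIC))
p=cams.snapshot('top');save(p,'top10')
cv2.imwrite('pics/top10c.png',cv2.resize(p['pixels'][140:240,110:380,::-1],None,fx=2.9,fy=2.9,interpolation=cv2.INTER_CUBIC))
for c in ('red','yellow','blue'):
    for b,ce,m in blobs(p,c):
        cs,_=cv2.findContours(m.astype(np.uint8),cv2.RETR_EXTERNAL,cv2.CHAIN_APPROX_NONE);k=max(cs,key=len)[:,0,:]
        print(c,b,[np.round(cv2.minEnclosingCircle(np.array([at(p,q,z)[:2] for q in k]).astype(np.float32)*100)[0],2) for z in(.004,.044)])
print(env.sense()['contact_force'],[np.round(at(p,r['position'],.02),3) for r in models.pinpoint(p,'lens_grey_mid')[:1]])
E
```

```text
t: 42.6
tcp_pos: [0.4966, -0.1362, 0.1904]
tcp_rot: [0.998, -0.069, 0.001, 0.0]
contact_force: [-0.8, 1.0, -0.4]
width: 0.6
red [217 158  33  32 522] [array([60.13,  1.19]), array([59.52,  1.  ])]
yellow [335 156  28  17 156] [array([ 61.21, -30.46]), array([ 60.56, -29.39])]
blue [119 210  23  23 255] [array([47.48, 29.02]), array([47.38, 27.73])]
[ 0.22315129 -0.48427445  0.39768432] [array([0.621, 0.284, 0.02 ])]
```

View pics/sc10c.png

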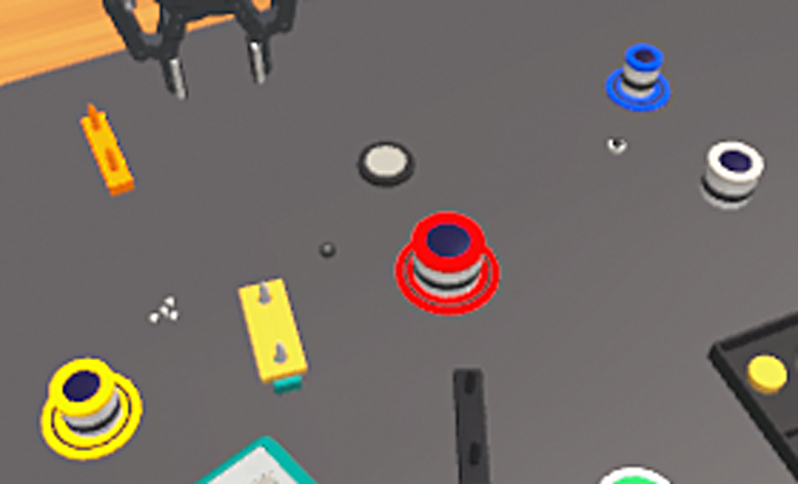

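View pics/top10c.png

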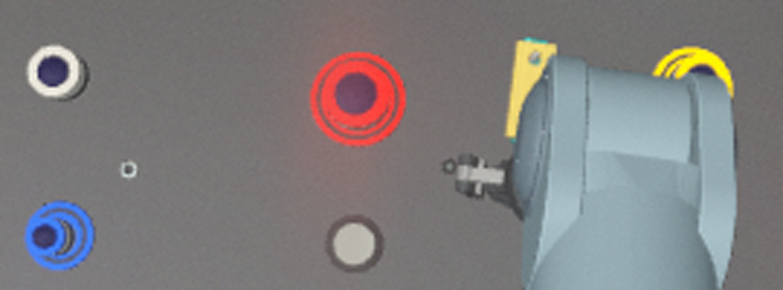

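View pics/w16.png

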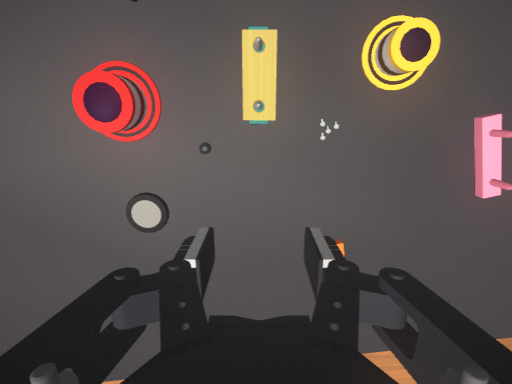

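Run:
```python
from h import *
p=cams.snapshot('top')
print('blue',at(p,(110+43/2.9,140+236/2.9),.044),'red',at(p,(110+356/2.9,140+93/2.9),.044))
p=cams.snapshot('scene')
for n,x,y in(('red',447,240),('yellow',83,387),('blue',643,57),('grey',736,161)):print(n,at(p,(120+x/2.85,120+y/2.85),.044 if n!='grey' else .04))
s=env.sense();p=cams.snapshot('wrist');print('yellow',at(p,(416,45),.044,s))
env.hand_in()
```

```text
blue [0.47226179 0.29109981 0.044     ] red [0.59894791 0.01050475 0.044     ]
red [0.59939877 0.01129392 0.044     ]
yellow [ 0.61138436 -0.30111068  0.044     ]
blue [0.47420047 0.28947806 0.044     ]
grey [0.62401613 0.28882863 0.04      ]
yellow [ 0.60631397 -0.30405706  0.044     ]
the job is handed in; nothing more can be done
```

I placed the red, yellow and blue lens groups upright on their own pads, in that order. I then threaded the brass spacer over both pins of the teal stand, let go, and handed the job in at about 43 s. The hand-in gives no verdict.

**Last checks, from the cameras:**
- **Lens groups:** red, yellow and blue are each within about 4 mm of their pad centres (limit 15 mm) and look upright. For yellow, the scene and wrist cameras differ by about 6 mm; both are well inside the limit.
- **Spacer:** it lies flat on the bar, centred and aligned, with both pins through its holes. The force rose to 3 N at the expected height, which shows it had reached the bar.
- **Grey lens group:** it stands where it was. The arm is clear of everything, with no contact force beyond noise.

**What went wrong or disagreed:**
- **Fingertip reach:** the tips reach only about 1 mm ahead of the tool point when shut, not the stated 25 mm. My first two closes on the spacer passed above it without moving it. I then lowered the shut fingers onto the plate (about 8 N) to find the true height, and regrasped.
- **Stand position:** the top and wrist cameras disagreed by about 3 mm. I used the wrist camera, and the pins then lined up with the holes to within 1 mm.

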